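# Rinse the cream spatula and bring its cup round to the front

### The arm

A 6-joint arm with a two-finger parallel gripper is mounted at the origin on the work surface. World frame = base frame: x ahead of the robot, y to its left, z up, the work surface at z = 0. Lengths are in m, angles in degrees, forces in N, time in s.
With the tool pointing down it reaches from about 0.25 to 0.725 m from the base axis. Payload 9.7 kg.
Tool frame: the origin (TCP) lies between the finger pads; the fingertips stand 11 mm ahead of it and the grasp point (between the pads) lies 8 mm behind it; z points along the fingers, x is the direction in which the jaws open and shut, and the axes are right-handed (so a half turn about z gives the same grasp; the last joint's range is limited). The gripper opens to 85 mm and grips with 20 to 120 N. Pads are 22 mm wide; open, the fingers measure 114 mm over their backs; the gripper's body (76 mm by 85 mm) begins 54 mm behind the grasp point. The pads swing forward as they close: fully open they stand 13 mm farther back than shut.
Start: joints at [-71.792, 4.979, 10.078, 95.1, 0, 90], TCP at [0.172, -0.522, 0.242] pointing down, gripper open.
Joint ranges: [-179.16, 179.16], [-48.56, 103.87], [-65.8, 70.77], [-126.05, 130.52], [-82.76, 87.17], [-180, 180]. Speed limits (degrees/s): [127.2, 127.2, 147.25, 180, 180, 180].

### API

Orientations are given as [roll, pitch, yaw] about the fixed x, y, z axes, in that order (R = Rz(yaw) Ry(pitch) Rx(roll)).
In Python, from workcell import get_obs, camera, job_done gives the robot as it stands.
- The arm moves only by the tool arm_command, never from a script. Its argument "increments" is a list of rows, each a list of 2 entries, a list of its own where there are three numbers: the shift along the tool's x, y, z in units of 25 mm (1.0 is 25 mm), then the turn about the tool's z in units of 6 degrees (1.0 is 6 degrees). In form: [[[dx, dy, dz], roll], ...]. A call has 1 to 5 rows; each row is the pose to reach, as a shift and turn from the pose measured when the call began, along the tool's axes at that moment; what a row does not reach only later rows make up. A row lasts 1/10 s, in which the tool goes at most 50 mm and 8.59 degrees, less where a joint would pass 70% of its speed; a pose out of reach is approached as far as the arm can. A call with a gripper value outside its range is refused whole. "claw" is the closure, from -1 (fully open) to 1 (shut), so that 0 is half open, set as the call begins (left out, the last holds). The fingers move at their own pace and stop on an object; "force" is the grip in N (left out, the last holds). Time passes only in rows, so rows that repeat a pose let the fingers close. It gives the time, the measured TCP pose, the force and the opening at its end, in the units of the state.
- get_obs(): the state, without advancing time (a new reading comes with each control period).
- camera(name): name is "scene" or "top" or "wrist"; returns a dict with "frame" (384x512x3 uint8, red, green, blue), "range_z" (384x512 float32, m along the optical axis (not along the pixel's ray), 0 where there is no reading), "K" (3x3 intrinsics, pixels), "R" (3x3) and "t" (3): a world point X has camera coordinates R X + t; the wrist camera has in their place "hand_eye" (4x4, takes a point from camera to tool coordinates, whose origin is the TCP and whose axes are the tool frame's). Camera axes: x right, y down, z forward; pixel columns grow to the right and rows downward; lengths in m; the calibration is good to about 2 mm. The wrist camera is an equidistant fisheye: a pixel r from the principal point sees the ray r / f radians off the axis. A picture is of the moment at which its call begins: read the wrist's pose just before it.
- job_done(): hands the job in, once; it reports no verdict.
The state is a dict: "time": time; "q": joint angles; "qd": joint speeds; "joint_efforts": joint torques, N m; "ee_pos": TCP position; "tcp_rot": TCP orientation; "wrist_force": force on the tool from outside, world axes, zero at the start; "torque": the same for the moment, N m; "opening": finger opening in m.
Only numpy, scipy, OpenCV 4.12 (cv2) and the standard library are available. Lean on these libraries where they do the work, as an engineer would, in place of code of your own. Each camera call takes 0.05 s, during which the arm holds its last target.

### The job

Take the cream spatula out of its stand, dip its tip well into the blue rinse bowl and lift it out again, then lower it tip first into the orange-banded cup on the carousel and let go of it. Then take the black handle on top of the carousel, turn it until the orange-banded cup stands in line with the orange front tab, and finish while still holding that handle, keeping the carousel still with the spatula in its cup, so that I can take it with my one free hand. Leave the bowl and the other things on the dresser where they are.

Things in the scene. Friction and masses are not known exactly. Their poses are not given: they have to be found in the camera images.
- spatula: Cream spatula, upright in its stand at the start, 135 mm long, about 45 g. Origin at the tip's end, z up the handle. Orange flat blade 16 x 6 mm from 0 to 40 mm, 8 mm stem to 50 mm, orange drip collar 32 mm across from 50 to 54 mm, round grey handle 14 mm across from 54 to 135 mm: grip it there, from above, about 105 mm from the tip. The collar rests on the top of the stand.
- spatula_tip (a point): The spatula's tip: the centre of the lower end of the blade (same point as the spatula's origin).
- stand: Heavy fixed white marble block 70 x 70 x 60 mm with a round hole 25 mm across and 55 mm deep in the middle of its top; origin at the centre of its underside. The spatula stands in the hole, its tip 10 mm above the dresser top. Stand and bowl may change sides.
- bowl: Blue hard plastic rinse bowl, empty, loose (160 g), 116 mm across at the rim, 48 mm high, wall 4 mm, floor about 5 mm thick, narrower towards the foot; origin at the centre of its underside on the dresser top.
- bowl_rim (a point): Centre of the bowl's mouth, 48 mm above the dresser top.
- carousel (a joint): Angle of the carousel's tray about its vertical axis, rad, growing anticlockwise seen from above; turns either way with no stop within reach, light friction (about 0.04 N m), stays where it is left. At 0 and at each full turn (2 pi) the orange-banded cup is in line with the front tab.
- carousel_axis (a point): Point on the carousel's vertical turning axis, at the top of the tray (27 mm above the dresser top). The round wooden tray is 280 mm across, on a fixed white base; a white post 22 mm across rises on the axis to 165 mm and carries the black handle.
- carousel_handle: Black grip bar on top of the carousel's post, turning with the tray: 14 mm thick along its x, 52 mm long along its y, 36 mm high; origin at the centre of its underside, 165 mm above the dresser top (bar from 165 to 201 mm). Its x axis lies along the line from the orange-banded cup through the axis, so the fingers close along that line.
- marked_cup: Open white cup with a wide orange band and an orange rim, fixed on the tray, its centre 98 mm from the turning axis: 60 mm across and 74 mm high, inside about 47 mm across at the floor and 53 mm at the mouth, floor 4 mm thick. Origin at the centre of its underside, 27 mm above the dresser top (mouth at 101 mm).
- front_mark (a point): Where the centre of the orange-banded cup's underside has to come: 98 mm from the axis, 27 mm above the dresser top, in the direction of the orange tab, which sticks out from the fixed base under the tray to about 195 mm from the axis, roughly towards the robot.
- plain_cup: Equal cup all in white, fixed on the tray opposite the orange-banded one: not the one to use. A green bottle and a glass jar with a metal lid are fixed on the tray between the two cups, 90 degrees round; all are lower than 110 mm above the dresser top.
- monitor: White baby monitor camera on a round foot, 134 mm high with its ball (aerial stub to 169 mm), bystander beyond the carousel. Origin under its foot.
- thermometer_case: Clear hinged case standing open, 55 x 165 mm, 70 mm high with the lid up, a grey thermometer in it, bystander beyond the carousel. Origin under its centre.
- oil_bottle: Amber bottle, 54 mm across, 150 mm high, bystander on the robot's right. Origin under its centre.
- ring_toy: Stack of coloured rings on a wooden disc, 100 mm across, 114 mm high, bystander on the robot's left. Origin under its centre.
Things that resemble listed ones, but are neither listed nor needed, are in the scene too. Of the things that look like the spatula, the smallest one is meant.

How it is judged:
By the outcome, as a careful person would: the job done as asked, in the order asked, and still so for the second after the job is handed in, while the arm keeps its last pose, push and grip.
It also fails if it takes over 72 s, if anything falls off the work surface, if the arm or the gripper's body presses on something with over 40 N, if the wrist force passes 120 N, or if a joint passes its speed limit or range.

## Working session

There is one attempt and no reset: what is moved stays moved. The work goes in short steps, Python scripts to look and compute and a tool call to move; the robot and the scene stay as the last step left them, time stands still between calls to the robot, and variables do not carry over. Pictures are saved under pics/ and viewed, and the job is handed in when it is done.

Besides the shell and the picture viewer there is one more tool, called as name(argument=value, ...), one argument or row to a line, values as JSON. arm_command: Moves the arm, as the interface text tells. Its arguments: {"type":"object","properties":{"increments":{"type":"array"},"claw":{"type":"number"},"force":{"type":"number"}},"required":["increments"]}

```bash
ls; mkdir -p pics; python3 - <<'E'
from workcell import get_obs,camera
import cv2,numpy as np,pickle
print(get_obs())
for n in ["scene","top","wrist"]:
    c=camera(n); pickle.dump(c,open(f"pics/{n}0.pkl","wb"))
    cv2.imwrite(f"pics/{n}0.png",cv2.resize(c["frame"][:,:,::-1],(800,600),interpolation=cv2.INTER_CUBIC))
    print(n,{k:np.round(v,4).tolist() for k,v in c.items() if k not in("frame","range_z")})
E
```

```text
pics
{'time': 0.0, 'q': array([-7.17912580e+01,  5.01173124e+00,  1.00340351e+01,  9.51009077e+01,
        2.12321451e-03,  8.99990850e+01]), 'qd': array([ 0.03890235, -0.03853743,  0.06002444, -0.02447182, -0.02034953,
        0.07590537]), 'joint_efforts': array([-4.26593382e-03, -5.20399153e+01,  4.64793098e+01,  1.63938623e-02,
       -1.89421162e-04,  4.77150820e-06]), 'ee_pos': array([ 0.17180288, -0.52224036,  0.24157327]), 'tcp_rot': array([-1.79997876e+02,  7.86038489e-02, -7.17903430e+01]), 'wrist_force': array([0.04980031, 0.39894919, 0.02466726]), 'torque': array([-0.00700939, -0.01206498, -0.03537579]), 'opening': 0.08490986915359834}
scene {'K': [[456.4819, 0.0, 256.9236], [0.0, 456.4819, 192.6825], [0.0, 0.0, 1.0]], 'R': [[-0.4556, 0.89, -0.0155], [0.6737, 0.3334, -0.6595], [-0.5818, -0.3109, -0.7516]], 't': [0.2415, -0.2722, 1.9509]}
top {'K': [[436.0501, 0.0, 256.3977], [0.0, 436.0501, 193.5033], [0.0, 0.0, 1.0]], 'R': [[-0.0164, -0.9998, -0.0126], [-0.9985, 0.017, -0.0518], [0.052, 0.0117, -0.9986]], 't': [0.0324, 0.5609, 1.666]}
wrist {'K': [[297.3186, 0.0, 249.2742], [0.0, 297.3186, 189.3924], [0.0, 0.0, 1.0]], 'hand_eye': [[1.0, 0.001, 0.0002, -0.0003], [-0.001, 0.9658, 0.2592, -0.0656], [0.0001, -0.2592, 0.9658, -0.1309], [0.0, 0.0, 0.0, 1.0]]}
```

View pics/scene0.png

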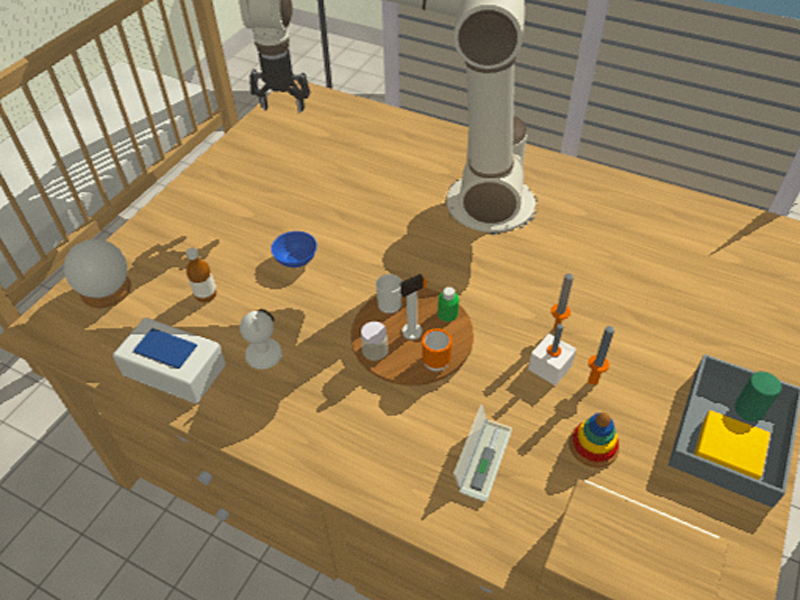

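View pics/top0.png

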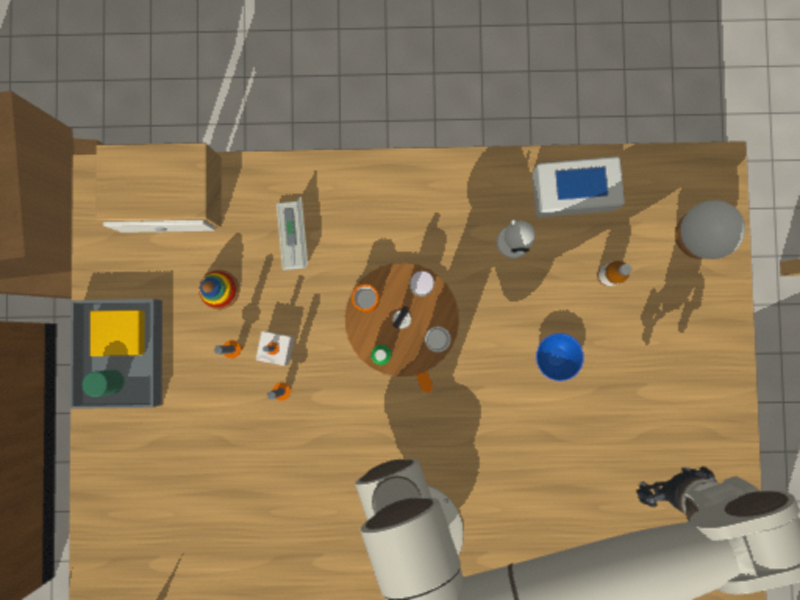

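View pics/wrist0.png

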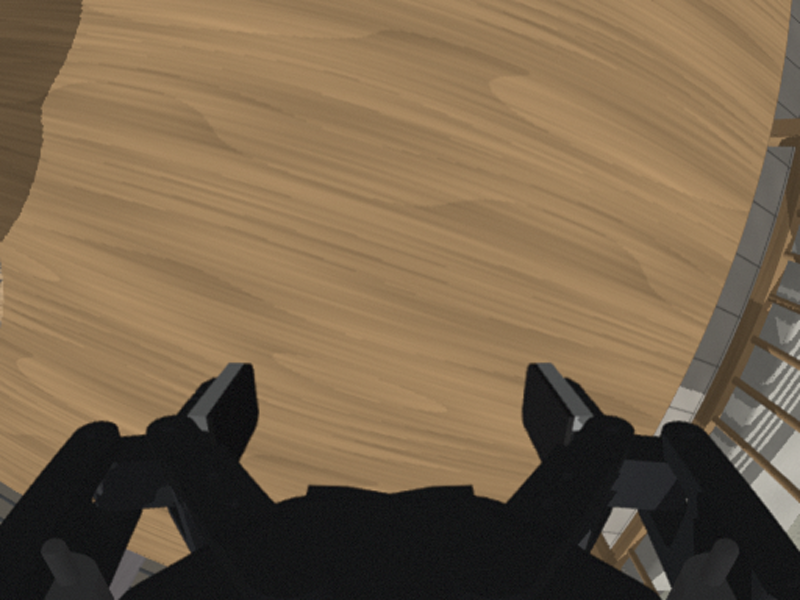

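Overview: three spatula-like things at scene px (563,298), (555,345) and (600,355) in the 800x600 pictures. The middle one stands in the white block and looks the shortest. The orange cup is at top (366,297), the bowl at top (560,357) and the tab at top (425,381). I'll confirm in crops and measure.

```bash
cat > h.py <<'E'
import numpy as np,cv2,pickle
def load(n): return pickle.load(open(f"pics/{n}.pkl","rb"))
def cloud(c):
    z=c["range_z"];K=c["K"];v,u=np.mgrid[:z.shape[0],:z.shape[1]]
    P=np.stack([(u-K[0,2])/K[0,0]*z,(v-K[1,2])/K[1,1]*z,z],-1)
    W=(P-c["t"])@c["R"]; W[z==0]=np.nan
    return W
def ray(c,u,v,z):  # intersect pixel with world height z
    K=c["K"];d=c["R"].T@np.array([(u-K[0,2])/K[0,0],(v-K[1,2])/K[1,1],1]);o=-c["R"].T@c["t"]
    return o+d*(z-o[2])/d[2]
def crop(c,u0,u1,v0,v1,s,name):
    cv2.imwrite(name,cv2.resize(c["frame"][v0:v1,u0:u1,::-1],None,fx=s,fy=s,interpolation=cv2.INTER_CUBIC))
E
python3 - <<'E'
from h import *
s=load("scene0");t=load("top0")
crop(s,320,420,165,275,5,"pics/c1.png")
crop(t,130,210,195,265,8,"pics/c2.png")
crop(t,210,310,160,255,6,"pics/c3.png")
crop(s,215,310,165,250,7,"pics/c4.png")
for n,c in(("s",s),("t",t)):
    W=cloud(c);f=c["frame"].astype(int);r,g,b=f[...,0],f[...,1],f[...,2]
    m=(b>r+50)&(b>g+30)&(np.abs(W[...,1]+0.35)<.15)&(W[...,0]<.7)
    P=W[m];print(n,"bowl",m.sum(),P.min(0),P.max(0), np.nanpercentile(P[:,2],[5,50,95]))
    m=(r>190)&(g<130)&(b<90)&(W[...,2]<.3); print(m.sum())
    k,lab,st,ce=cv2.connectedComponentsWithStats(m.astype(np.uint8))
    for i in range(1,k):
        if st[i,4]>8: Q=W[lab==i]; print(n,ce[i].round(1),st[i,4],Q.mean(0).round(3),Q.min(0).round(3),Q.max(0).round(3))
E
```

```text
s bowl 502 [ 0.35424988 -0.41463437 -0.00336772] [ 0.48144451 -0.30049543  0.05446725] [0.00485792 0.02677794 0.04828591]
177
s [354.2 196.9] 13 [0.355 0.294 0.076] [0.345 0.29  0.073] [0.364 0.299 0.09 ]
s [361.7 200.4] 27 [0.359 0.322 0.076] [0.341 0.313 0.069] [0.374 0.33  0.081]
s [279.7 217.7] 68 [0.567 0.106 0.095] [0.484 0.076 0.022] [0.601 0.136 0.107]
s [356.5 224.8] 13 [0.459 0.34  0.064] [0.447 0.334 0.061] [0.47  0.345 0.067]
s [378.6 229.5] 16 [0.454 0.412 0.076] [0.444 0.408 0.07 ] [0.466 0.418 0.104]
s [386.1 234. ] 32 [0.458 0.439 0.073] [ 0.398  0.43  -0.002] [0.48  0.447 0.08 ]
t bowl 716 [ 0.3674061  -0.41147632 -0.007509  ] [ 0.47978844 -0.29999731  0.0557098 ] [0.0024158  0.02064322 0.04808704]
134
t [235.8 195.3] 22 [0.551 0.097 0.102] [0.542 0.078 0.093] [0.574 0.13  0.109]
t [149.5 225.8] 33 [0.445 0.422 0.073] [0.437 0.407 0.004] [0.463 0.465 0.085]
t [175.3 224.3] 12 [0.449 0.327 0.062] [0.442 0.32  0.058] [0.461 0.337 0.07 ]
t [182.  252.7] 33 [0.344 0.301 0.076] [0.332 0.289 0.068] [0.361 0.32  0.085]
```

View pics/c1.png

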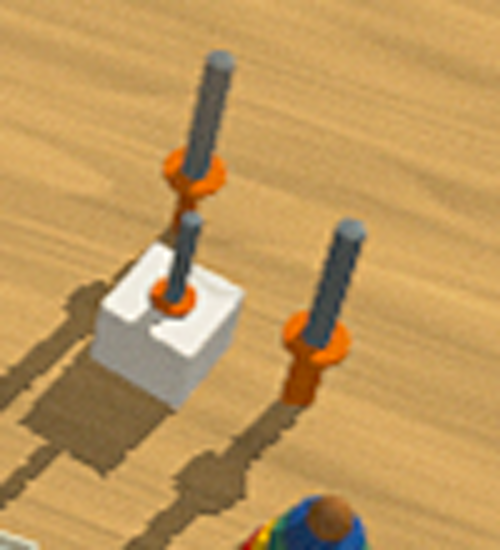

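View pics/c2.png

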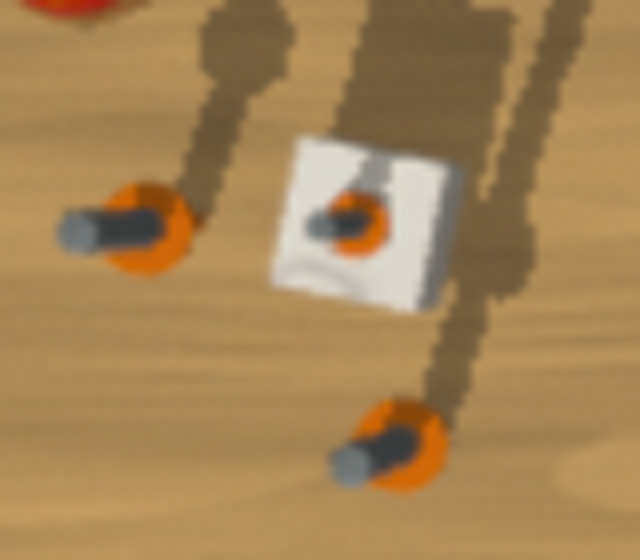

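View pics/c3.png

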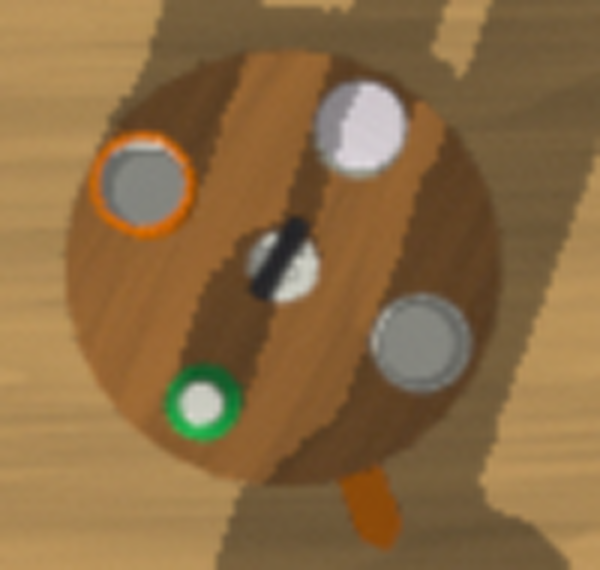

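View pics/c4.png

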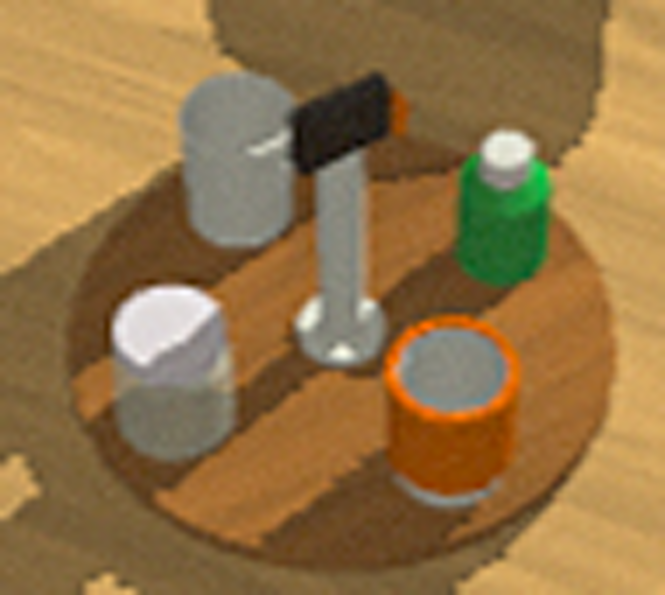

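Spatula candidates are in c1: large ones with collars at (193,172) and (315,340), and a small one at (172,297) standing in the white block. The small one in the stand is the shortest and matches the description. The orange-banded cup is the one in c4 at (452,400). I'll triangulate these.

```bash
cat >> h.py <<'E'
def tri(obs):
    A=[];b=[]
    for c,u,v in obs:
        K=c["K"];d=c["R"].T@np.array([(u-K[0,2])/K[0,0],(v-K[1,2])/K[1,1],1]);d/=np.linalg.norm(d);o=-c["R"].T@c["t"]
        M=np.eye(3)-np.outer(d,d);A.append(M);b.append(M@o)
    x=np.linalg.lstsq(np.vstack(A),np.hstack(b),rcond=None)[0]
    return x, np.linalg.norm(np.hstack([m@x-q for m,q in zip(A,b)]))
E
python3 - <<'E'
from h import *
s=load("scene0");t=load("top0")
C1=lambda x,y:(s,320+(x+.5)/5-.5,165+(y+.5)/5-.5)
C2=lambda x,y:(t,130+(x+.5)/8-.5,195+(y+.5)/8-.5)
C3=lambda x,y:(t,210+(x+.5)/6-.5,160+(y+.5)/6-.5)
C4=lambda x,y:(s,215+(x+.5)/7-.5,165+(y+.5)/7-.5)
for n,a,b in [("collar",C1(173,296),C2(358,225)),("sp top",C1(191,219),C2(322,224)),("A collar",C1(194,170),C2(402,444)),("A top",C1(220,62),C2(351,465)),("B collar",C1(316,338),C2(147,228)),("B top",C1(348,231),C2(81,231)),
 ("orange rim",C4(452,368),C3(143,185)),("white rim",C4(240,113),C3(421,343)),("bar top centre",C4(340,112),C3(279,256)),("tab end",C4(400,115),C3(386,540))]:
    x,e=tri([a,b]);print(n,x.round(4),round(e,4))
pr=lambda n,o,z:print(n,z,ray(*o,z).round(4))
pr("collar t",C2(358,225),.064);pr("collar s",C1(173,296),.064);pr("top t",C2(322,224),.145);pr("top s",C1(191,219),.145)
for x,y in[(298,135),(458,160),(432,312),(272,285)]: pr("stand corner",C2(x,y),.06)
pr("rim",C3(143,185),.101);pr("rim s",C4(452,368),.101);pr("wrim",C3(421,343),.101)
pr("tray",C3(283,267),.027)
for x,y in((263,294),(298,224)): pr("bar",C3(x,y),.201)
for x,y in((362,472),(386,545)): pr("tab",C3(x,y),.015)
# ellipse fits
for c,n in((s,"s"),(t,"t")):
    W=cloud(c);f=c["frame"].astype(int);r,g,b=f[...,0],f[...,1],f[...,2]
    m=(b>r+40)&(b>g+20)&(np.abs(W[...,1]+0.35)<.15)&(W[...,0]<.7)
    P=W[m&(W[...,2]>.042)];
    A=np.c_[2*P[:,:2],np.ones(len(P))];q=np.linalg.lstsq(A,(P[:,:2]**2).sum(1),rcond=None)[0];print("bowl rim",n,len(P),q[:2],np.sqrt(q[2]+q[:2]@q[:2]))
E
```

```text
collar [0.455  0.3312 0.0606] 0.0006
sp top [0.4565 0.3309 0.1439] 0.0
A collar [0.3535 0.3092 0.0734] 0.0002
A top [0.3532 0.31   0.1837] 0.0008
B collar [0.4552 0.4276 0.0717] 0.0003
B top [0.4558 0.4266 0.1835] 0.0009
orange rim [0.5699 0.1054 0.1001] 0.0008
white rim [ 0.4705 -0.0614  0.1013] 0.0005
bar top centre [0.5221 0.0223 0.1921] 0.0002
tab end [ 0.3412 -0.0373 -0.0142] 0.0063
collar t 0.064 [0.4548 0.3309 0.064 ]
collar s 0.064 [0.4579 0.3313 0.064 ]
top t 0.145 [0.4565 0.3307 0.145 ]
top s 0.145 [0.4574 0.331  0.145 ]
stand corner 0.06 [0.4974 0.3597 0.06  ]
stand corner 0.06 [0.4844 0.2846 0.06  ]
stand corner 0.06 [0.4136 0.2973 0.06  ]
stand corner 0.06 [0.4274 0.3723 0.06  ]
rim 0.101 [0.5696 0.1059 0.101 ]
rim s 0.101 [0.5709 0.1052 0.101 ]
wrim 0.101 [ 0.4706 -0.0617  0.101 ]
tray 0.027 [0.5202 0.0222 0.027 ]
bar 0.201 [0.5002 0.0318 0.201 ]
bar 0.201 [0.5398 0.0112 0.201 ]
tab 0.015 [ 0.3888 -0.026   0.015 ]
tab 0.015 [ 0.3422 -0.0405  0.015 ]
bowl rim s 110 [ 0.42580824 -0.35631582] 0.05433310856634289
bowl rim t 117 [ 0.42360033 -0.35515791] 0.05415997380665407
```

```bash
cat > plan.py <<'E'
import sys,numpy as np
from workcell import get_obs
from scipy.spatial.transform import Rotation as Ro
def to(x,y,z,yaw):
    o=get_obs();R=Ro.from_euler("xyz",o["tcp_rot"],degrees=True)
    d=R.inv().apply(np.array([x,y,z])-o["ee_pos"])/.025
    a=(o["tcp_rot"][2]-yaw)/6
    return d.round(3),round(a,3)
if __name__=="__main__":
    o=get_obs();print(o["time"],o["ee_pos"].round(4),o["tcp_rot"].round(2),o["wrist_force"].round(1),round(o["opening"],4),o["q"].round(1))
    a=[float(v) for v in sys.argv[1:]]
    for i in range(0,len(a),4): print(a[i:i+4],*to(*a[i:i+4]))
E
python3 plan.py 0.36 -0.1 0.26 -20  0.4565 0.331 0.26 51
```

```text
0.15 [ 0.1718 -0.5223  0.2418] [-1.800e+02  5.000e-02 -7.179e+01] [-0.  -0.6 -0.2] 0.0853 [-71.8   5.   10.   95.1   0.   90. ]
[0.36, -0.1, 0.26, -20.0] [-13.695 -12.429  -0.716] -8.632
[0.4565, 0.331, 0.26, 51.0] [-28.866 -21.483  -0.701] -20.465
```

arm_command(
  increments=[
    [[-28.9, -21.5, -0.8], -20.5],
    [[-28.9, -21.5, -0.8], -20.5],
    [[-28.9, -21.5, -0.8], -20.5],
    [[-28.9, -21.5, -0.8], -20.5],
    [[-28.9, -21.5, -0.8], -20.5],
  ],
)

```text
time: 0.65
ee_pos: [0.2508, -0.2835, 0.2477]
tcp_rot: [-180.0, -0.0, -28.5]
wrist_force: [0.4, 0.9, 0.8]
opening: 0.0852
```

```bash
python3 plan.py  0.4565 0.331 0.26 51
```

```text
0.65 [ 0.2508 -0.2835  0.2477] [-179.97   -0.    -28.51] [0.4 0.9 0.8] 0.0852 [-48.5 -18.1 -10.2  97.9   0.   70. ]
[0.4565, 0.331, 0.26, 51.0] [ -4.506 -25.526  -0.479] -13.252
```

arm_command(
  increments=[
    [[-4.5, -25.5, -0.5], -13.3],
    [[-4.5, -25.5, -0.5], -13.3],
    [[-4.5, -25.5, -0.5], -13.3],
    [[-4.5, -25.5, -0.5], -13.3],
    [[-4.5, -25.5, -0.5], -13.3],
  ],
)

```text
time: 1.15
ee_pos: [0.33, -0.0463, 0.2529]
tcp_rot: [180.0, -0.1, 14.5]
wrist_force: [0.8, -0.9, 0.1]
opening: 0.0854
```

```bash
python3 plan.py  0.4565 0.331 0.26 51
```

```text
1.15 [ 0.33   -0.0463  0.2529] [ 1.7999e+02 -7.0000e-02  1.4490e+01] [ 0.8 -0.9  0.1] 0.0854 [ -8.  -24.1 -13.9 100.2   0.   67.5]
[0.4565, 0.331, 0.26, 51.0] [  8.677 -13.345  -0.274] -6.085
```

arm_command(
  increments=[
    [[8.7, -13.3, -0.3], -6.1],
    [[8.7, -13.3, -0.3], -6.1],
    [[8.7, -13.3, -0.3], -6.1],
    [[8.7, -13.3, -0.3], -6.1],
    [[8.7, -13.3, -0.3], -6.1],
  ],
)

```text
time: 1.65
ee_pos: [0.4097, 0.191, 0.2577]
tcp_rot: [179.9, -0.1, 51.4]
wrist_force: [0.5, -0.5, 1.4]
opening: 0.0855
```

```bash
python3 plan.py  0.4565 0.331 0.26 51
```

```text
1.65 [0.4097 0.191  0.2577] [ 1.7994e+02 -7.0000e-02  5.1440e+01] [ 0.5 -0.5  1.4] 0.0855 [25.  -8.1 -1.  97.  -0.  63.6]
[0.4565, 0.331, 0.26, 51.0] [ 5.544 -2.028 -0.089] 0.074
```

arm_command(
  increments=[
    [[5.5, -2.0, -0.1], 0.1],
    [[5.5, -2.0, -0.1], 0.1],
    [[5.5, -2.0, -0.1], 0.1],
    [[5.5, -2.0, -0.1], 0.1],
    [[5.5, -2.0, -0.1], 0.1],
  ],
)

```text
time: 2.15
ee_pos: [0.4562, 0.3305, 0.2588]
tcp_rot: [180.0, 0.1, 50.9]
wrist_force: [0.2, -1.2, 0.0]
opening: 0.0852
```

```bash
cat >> h.py <<'E'
def wshot(name):
    from workcell import get_obs,camera
    o=get_obs();c=camera("wrist");c["pos"]=o["ee_pos"];c["rot"]=o["tcp_rot"]
    pickle.dump(c,open(f"pics/{name}.pkl","wb"));cv2.imwrite(f"pics/{name}.png",cv2.resize(c["frame"][:,:,::-1],(800,600),interpolation=cv2.INTER_CUBIC));return c
def wray(c,u,v):
    from scipy.spatial.transform import Rotation as Ro
    K=c["K"];p=np.array([(u-K[0,2]),(v-K[1,2])]);r=np.linalg.norm(p);th=r/K[0,0]
    d=np.array([*(p/max(r,1e-9)*np.sin(th)),np.cos(th)])
    H=c["hand_eye"];R=Ro.from_euler("xyz",c["rot"],degrees=True).as_matrix()
    return R@H[:3,3]+c["pos"],R@H[:3,:3]@d
def wz(c,u,v,z):
    o,d=wray(c,u,v);return o+d*(z-o[2])/d[2]
def wproj(c,X):
    from scipy.spatial.transform import Rotation as Ro
    H=c["hand_eye"];R=Ro.from_euler("xyz",c["rot"],degrees=True).as_matrix()
    p=H[:3,:3].T@(R.T@(np.array(X)-c["pos"])-H[:3,3])
    th=np.arctan2(np.hypot(p[0],p[1]),p[2]);ph=np.arctan2(p[1],p[0]);f=c["K"][0,0]
    return c["K"][0,2]+f*th*np.cos(ph),c["K"][1,2]+f*th*np.sin(ph)
E
python3 - <<'E'
from h import *
c=wshot("w1")
for X in((.4565,.331,.145),(.4565,.331,.064)): print(np.array(wproj(c,X))*800/512)
E
python3 plan.py  0.4565 0.331 0.26 51
```

```text
[390.25741469 295.65449618]
[390.18911165 266.20196083]
2.2 [0.4561 0.3296 0.2597] [1.7995e+02 1.0000e-02 5.0880e+01] [-0.3 -0.1  0. ] 0.0855 [35.9  7.2 14.4 97.2 -0.1 75. ]
[0.4565, 0.331, 0.26, 51.0] [ 0.054 -0.024 -0.01 ] -0.021
```

View pics/w1.png

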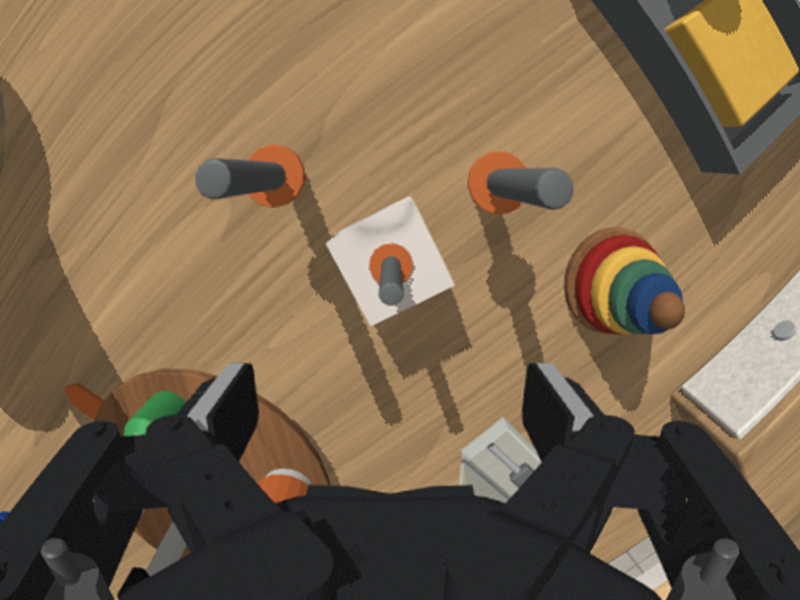

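The wrist view shows the small spatula's top at (390,294) and its collar at (391,266). Both match the projections from the other cameras within 2 px, so I'll descend.

arm_command(
  increments=[
    [[0, 0, 1.5], 0],
    [[0, 0, 3.0], 0],
    [[0.0, 0, 4.5], 0],
    [[0, 0, 5.5], 0],
    [[0, 0, 6.1], 0],
  ],
)

```text
time: 2.7
ee_pos: [0.4555, 0.3277, 0.106]
tcp_rot: [180.0, 0.1, 50.8]
wrist_force: [0.1, 0.3, -0.3]
opening: 0.0854
```

```bash
python3 plan.py  0.4565 0.331 0.107 51;python3 -c "
from h import *
wshot('w2')"
```

```text
2.7 [0.4555 0.3277 0.106 ] [1.7996e+02 8.0000e-02 5.0790e+01] [ 0.1  0.3 -0.3] 0.0854 [35.8  6.1 -3.8 80.2 -0.1 75. ]
[0.4565, 0.331, 0.107, 51.0] [ 0.128 -0.051 -0.042] -0.035
```

View pics/w2.png

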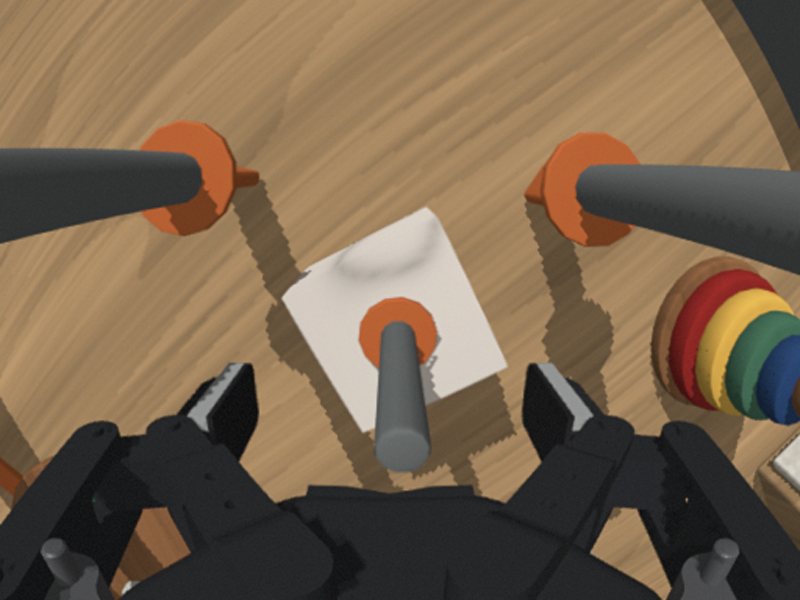

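The handle is between the pads, at (400,390) in the picture, about 3 mm off centre. I'll correct and close.

arm_command(
  increments=[
    [[0.13, -0.05, -0.04], 0],
    [[0.13, -0.05, -0.04], 0],
    [[0.13, -0.05, -0.04], 0],
  ],
)

```text
time: 3.05
ee_pos: [0.4569, 0.3314, 0.1071]
tcp_rot: [180.0, 0.0, 50.8]
wrist_force: [0.3, 0.6, 0.3]
opening: 0.0856
```

arm_command(
  increments=[
    [[0, 0, 0], 0],
    [[0, 0, 0], 0],
    [[0, 0, 0], 0],
    [[0, 0, 0], 0],
    [[0, 0, 0], 0],
  ],
  claw=1,
  force=40,
)

```text
time: 3.55
ee_pos: [0.4569, 0.3314, 0.1071]
tcp_rot: [180.0, 0.0, 50.8]
wrist_force: [0.4, 0.7, -0.9]
opening: 0.0127
```

arm_command(
  increments=[
    [[0, 0, 0], 0],
    [[0, 0, 0], 0],
    [[0, 0, 0], 0],
    [[0, 0, 0], 0],
    [[0, 0, 0], 0],
  ],
)

```text
time: 4.05
ee_pos: [0.4569, 0.3314, 0.107]
tcp_rot: [180.0, 0.1, 50.8]
wrist_force: [-0.4, 0.4, -0.5]
opening: 0.0127
```

Gripped: the opening is 12.7 mm on the 14 mm handle. Lifting.

arm_command(
  increments=[
    [[0, 0, -0.8], 0],
    [[0, 0, -2], 0],
    [[0, 0, -3.5], 0],
    [[0, 0, -5], 0],
    [[0, 0, -6], 0],
  ],
)

```text
time: 4.55
ee_pos: [0.457, 0.3317, 0.2599]
tcp_rot: [179.9, -0.1, 50.8]
wrist_force: [0.7, 1.3, 0.5]
opening: 0.013
```

```bash
python3 plan.py  0.345 0.0 0.26 10; python3 -c "
from h import *
from workcell import camera
c=camera('scene');crop(c,310,420,120,260,4,'pics/s2.png');wshot('w3')"
```

```text
4.55 [0.457  0.3317 0.2599] [ 1.7992e+02 -8.0000e-02  5.0800e+01] [0.7 1.3 0.5] 0.013 [36.   7.4 14.7 97.2 -0.1 75.2]
[0.345, 0.0, 0.26, 10.0] [-13.113   4.913  -0.018] 6.8
```

View pics/s2.png

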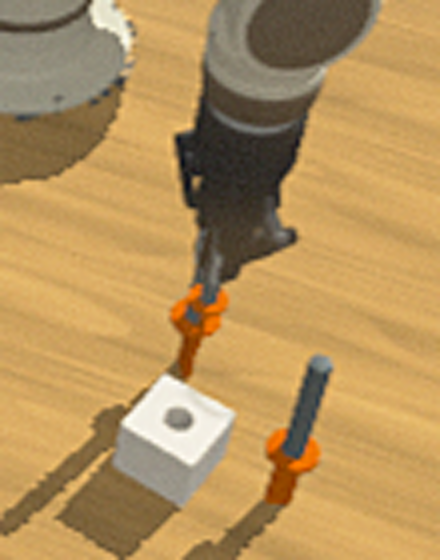

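View pics/w3.png

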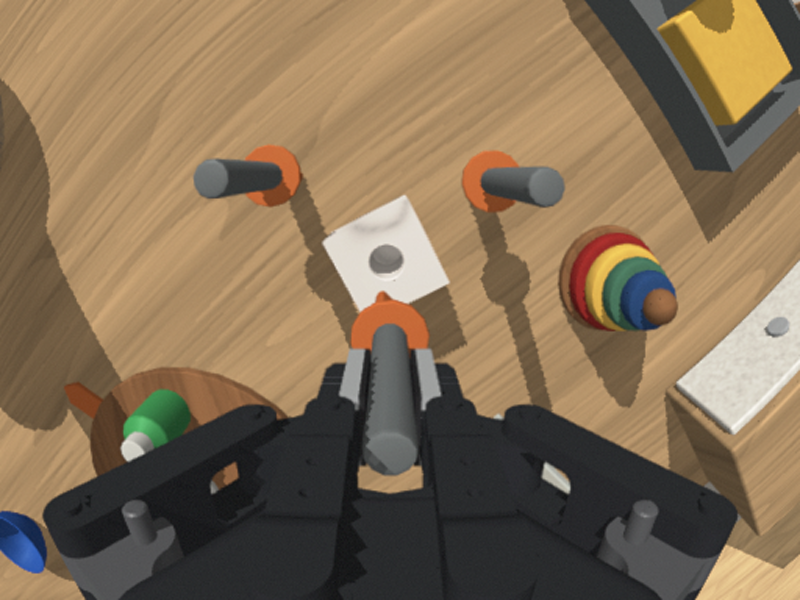

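The spatula is held upright, the hole is empty at wrist px (386,260), and the large lookalikes are undisturbed. I'll carry it round the front of the carousel to the bowl.

arm_command(
  increments=[
    [[-2, 0.7, 0], 0],
    [[-4, 1.5, 0], 0],
    [[-6, 2.2, 0], 0],
    [[-8, 3, 0], 0],
    [[-10, 3.7, 0], 0],
  ],
)

```text
time: 5.15
ee_pos: [0.3755, 0.0934, 0.2589]
tcp_rot: [179.9, -0.2, 50.8]
wrist_force: [1.0, -0.2, 0.8]
opening: 0.0128
```

```bash
python3 plan.py  0.345 0.0 0.26 51 0.4245 -0.3555 0.20 51
```

```text
5.15 [0.3755 0.0934 0.2589] [179.9   -0.22  50.84] [ 1.  -0.2  0.8] 0.0128 [ 13.9 -16.9  -8.1  98.6   0.1  53.1]
[0.345, 0.0, 0.26, 51.0] [-3.668  1.414 -0.054] -0.027
[0.4245, -0.3555, 0.2, 51.0] [-12.695  12.855   2.332] -0.027
```

arm_command(
  increments=[
    [[-2, 0.9, 0], 0],
    [[-3.7, 1.9, 0], 0],
    [[-5.2, 3.6, 0], 0],
    [[-6.7, 5.4, 0], 0],
    [[-8.2, 7.3, 0], 0],
  ],
)

```text
time: 5.65
ee_pos: [0.3805, -0.1523, 0.258]
tcp_rot: [179.9, -0.2, 50.8]
wrist_force: [1.9, 1.1, -0.7]
opening: 0.013
```

```bash
python3 plan.py 0.4245 -0.3555 0.20 51
```

```text
5.65 [ 0.3805 -0.1523  0.258 ] [179.88  -0.24  50.82] [ 1.9  1.1 -0.7] 0.013 [-21.9 -13.8  -5.8  97.9   0.2  17.2]
[0.4245, -0.3555, 0.2, 51.0] [-5.198  6.497  2.311] -0.031
```

arm_command(
  increments=[
    [[-1.4, 1.7, 0.4], 0],
    [[-2.8, 3.5, 0.9], 0],
    [[-4.1, 5.1, 1.6], 0],
    [[-5.0, 6.2, 2.2], 0],
    [[-5.2, 6.5, 2.3], 0],
  ],
)

```text
time: 6.15
ee_pos: [0.4238, -0.3585, 0.1962]
tcp_rot: [-179.9, -0.2, 50.7]
wrist_force: [-0.3, 0.9, -0.8]
opening: 0.0132
```

arm_command(
  increments=[
    [[0, 0, 0], 0],
    [[0, 0, 0], 0],
  ],
)

```text
time: 6.35
ee_pos: [0.4231, -0.3581, 0.1947]
tcp_rot: [-179.7, -0.2, 50.6]
wrist_force: [-0.2, 0.1, -0.1]
opening: 0.0128
```

```bash
python3 plan.py 0.4245 -0.3555 0.115 51;python3 -c "
from h import *
from workcell import camera
c=camera('scene');crop(c,150,250,110,200,6,'pics/s3.png');wshot('w4')"
```

```text
6.35 [ 0.4231 -0.3581  0.1947] [-179.72   -0.22   50.63] [-0.2  0.1 -0.1] 0.0128 [-40.4   5.1   4.9  90.1   0.2  -1. ]
[0.4245, -0.3555, 0.115, 51.0] [ 0.104 -0.009  3.187] -0.062
```

View pics/s3.png

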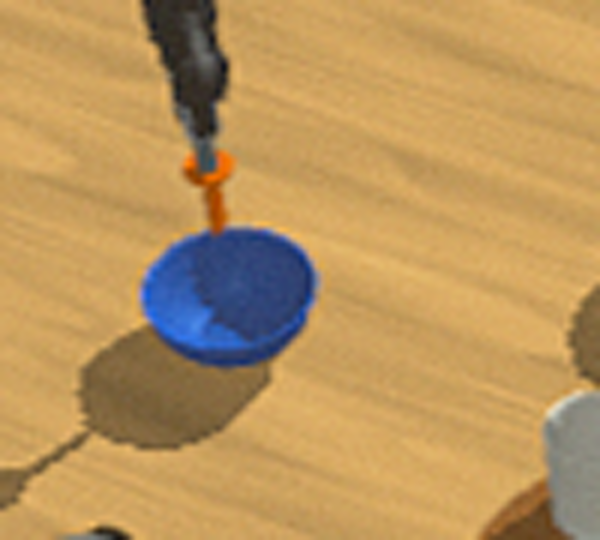

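View pics/w4.png

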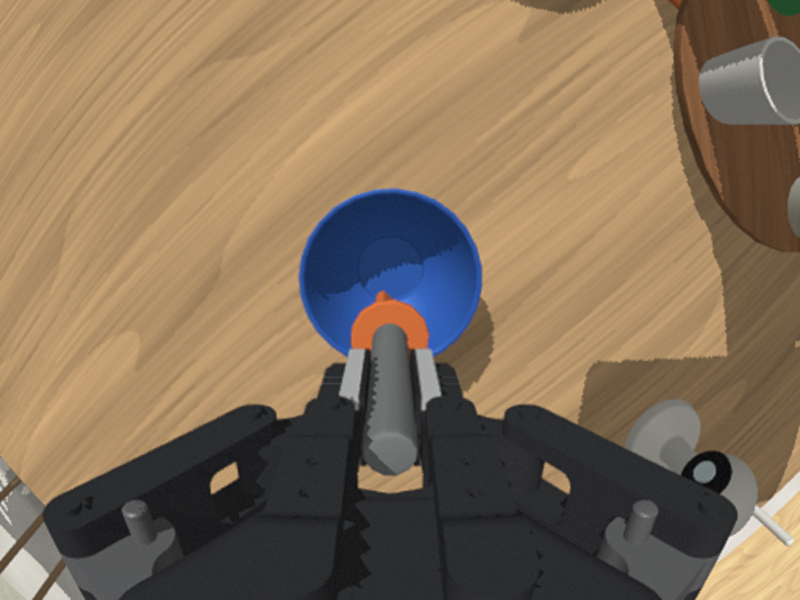

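```bash
python3 -c "
from h import *
c=load('w4');P=lambda X:print(np.round(np.array(wproj(c,X))*800/512,1))
P((.4245,-.3555,.048))
x,y,z=c['pos']
P((x,y,z-.097));P((x,y,z-.045));P((x,y,z+.038))
print(wz(c,382*.64,295*.64,z-.097)-c['pos'],wz(c,390*.64,327*.64,z-.045)-c['pos'],wz(c,390*.64,452*.64,z+.038)-c['pos'])"
```

```text
[391.8 281.4]
[388. 305.]
[388.2 340.5]
[388.9 459.8]
[-0.00603372  0.0009745  -0.097     ] [-0.00400674  0.00419213 -0.045     ] [-0.00161588  0.00164828  0.038     ]
```

Bowl rim centre at wrist px (391,275), predicted (392,281), so the tip is over the middle. Dipping.

arm_command(
  increments=[
    [[0.1, 0, 0.8], 0],
    [[0.1, 0, 1.6], 0],
    [[0.1, 0, 2.4], 0],
    [[0.1, 0, 3.0], 0],
    [[0.1, 0, 3.2], 0],
  ],
)

```text
time: 6.95
ee_pos: [0.4251, -0.3541, 0.1156]
tcp_rot: [-179.8, -0.2, 50.8]
wrist_force: [0.2, -0.4, -0.9]
opening: 0.0128
```

arm_command(
  increments=[
    [[0, 0, 0], 0],
    [[0, 0, 0], 0],
  ],
)

```text
time: 7.15
ee_pos: [0.4254, -0.3541, 0.1166]
tcp_rot: [-179.9, -0.2, 50.8]
wrist_force: [0.1, -0.2, -0.4]
opening: 0.0129
```

```bash
python3 plan.py 0.4245 -0.3555 0.25 51;python3 -c "
from h import *
from workcell import camera
c=camera('scene');crop(c,150,250,110,200,6,'pics/s4.png')"
```

```text
7.15 [ 0.4254 -0.3541  0.1166] [-179.9    -0.23   50.79] [ 0.1 -0.2 -0.4] 0.0129 [-39.9   4.9  -3.9  81.3   0.2  -0.7]
[0.4245, -0.3555, 0.25, 51.0] [-4.500e-02 -2.000e-03 -5.337e+00] -0.035
```

View pics/s4.png

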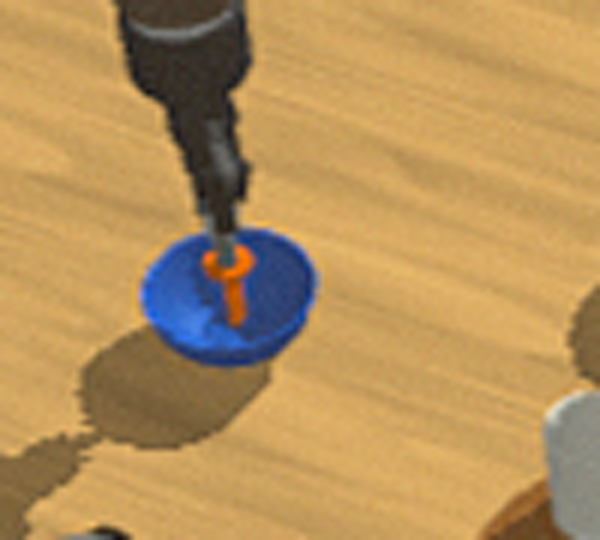

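arm_command(
  increments=[
    [[0, 0, 0.2], 0],
    [[0, 0, 0.2], 0],
    [[0, 0, 0.2], 0],
  ],
)

```text
time: 7.5
ee_pos: [0.4255, -0.3543, 0.1118]
tcp_rot: [-179.9, -0.2, 50.8]
wrist_force: [-0.3, 0.0, -0.2]
opening: 0.0131
```

arm_command(
  increments=[
    [[0, 0, -1], 0],
    [[0, 0, -2.2], 0],
    [[0, 0, -3.5], 0],
    [[0, 0, -4.8], 0],
    [[0, 0, -5.8], 0],
  ],
)

```text
time: 8.0
ee_pos: [0.4253, -0.355, 0.2591]
tcp_rot: [180.0, -0.2, 50.8]
wrist_force: [0.3, -0.6, -0.8]
opening: 0.0127
```

```bash
python3 plan.py 0.345 -0.1 0.26 51 0.345 0.1 0.26 59
```

```text
8.0 [ 0.4253 -0.355   0.2591] [179.98  -0.23  50.77] [ 0.3 -0.6 -0.8] 0.0127 [-40.    5.9  13.   97.    0.2  -0.7]
[0.345, -0.1, 0.26, 51.0] [ 5.87  -8.94  -0.016] -0.038
[0.345, 0.1, 0.26, 59.0] [ 1.2067e+01 -1.3999e+01  6.0000e-03] -1.371
```

arm_command(
  increments=[
    [[1.2, -1.8, 0], 0],
    [[2.4, -3.6, 0], 0],
    [[3.6, -5.4, 0], 0],
    [[4.8, -7.2, 0], 0],
    [[5.9, -8.9, 0], 0],
  ],
)

```text
time: 8.5
ee_pos: [0.3504, -0.1147, 0.2597]
tcp_rot: [179.9, -0.2, 50.7]
wrist_force: [1.1, 1.4, -0.2]
opening: 0.0128
```

```bash
python3 plan.py 0.345 0.0 0.26 59 0.43 0.15 0.26 59 
```

```text
8.5 [ 0.3504 -0.1147  0.2597] [179.94  -0.25  50.72] [ 1.1  1.4 -0.2] 0.0128 [-18.3 -19.2  -9.7  99.4   0.2  21. ]
[0.345, 0.0, 0.26, 59.0] [ 3.413e+00 -3.072e+00 -2.000e-03] -1.38
[0.43, 0.15, 0.26, 59.0] [10.21  -4.239  0.027] -1.38
```

arm_command(
  increments=[
    [[1.2, -1.2, 0], -0.5],
    [[2.4, -2.3, 0], -1],
    [[3.6, -3.1, 0], -1.4],
    [[5.2, -3.4, 0], -1.4],
    [[6.9, -3.7, 0], -1.4],
  ],
)

```text
time: 9.0
ee_pos: [0.3881, 0.0791, 0.2612]
tcp_rot: [179.8, -0.3, 59.1]
wrist_force: [2.1, -0.4, 0.4]
opening: 0.013
```

```bash
python3 plan.py 0.43 0.15 0.26 59 0.567 0.1 0.26 59 
```

```text
9.0 [0.3881 0.0791 0.2612] [179.81  -0.32  59.14] [ 2.1 -0.4  0.4] 0.013 [ 11.4 -15.7  -6.9  98.4   0.1  42.3]
[0.43, 0.15, 0.26, 59.0] [ 3.294 -0.019  0.065] 0.023
[0.567, 0.1, 0.26, 59.0] [4.389 5.711 0.09 ] 0.023
```

arm_command(
  increments=[
    [[1.6, 0, 0], 0],
    [[3.0, 0.3, 0], 0],
    [[3.6, 1.6, 0], 0],
    [[3.9, 3.2, 0], 0],
    [[4.2, 4.6, 0], 0],
  ],
)

```text
time: 9.5
ee_pos: [0.5423, 0.1102, 0.262]
tcp_rot: [179.8, -0.3, 59.2]
wrist_force: [-0.3, 0.7, -0.7]
opening: 0.013
```

```bash
python3 plan.py  0.567 0.1 0.25 59 
```

```text
9.5 [0.5423 0.1102 0.262 ] [179.8   -0.32  59.21] [-0.3  0.7 -0.7] 0.013 [11.4  5.6 12.9 97.   0.1 42.2]
[0.567, 0.1, 0.25, 59.0] [0.155 1.057 0.485] 0.034
```

arm_command(
  increments=[
    [[0.1, 0.6, 0.2], 0],
    [[0.15, 1.05, 0.4], 0],
    [[0.15, 1.05, 0.5], 0],
    [[0.15, 1.05, 0.5], 0],
  ],
)

```text
time: 9.9
ee_pos: [0.5661, 0.1001, 0.2493]
tcp_rot: [179.8, -0.3, 59.2]
wrist_force: [-0.0, -0.4, 0.2]
opening: 0.0132
```

```bash
python3 plan.py  0.567 0.1 0.22 59; python3 -c "
from h import *
from workcell import camera
c=camera('scene');pickle.dump(c,open('pics/s5.pkl','wb'));crop(c,230,330,150,250,6,'pics/s5.png')
c=camera('top');pickle.dump(c,open('pics/t5.pkl','wb'))
c=wshot('w5');P=lambda X:print(np.round(np.array(wproj(c,X))*800/512,1))
P((.570,.1055,.101)); x,y,z=c['pos'];P((x,y,z-.097))"
```

```text
9.9 [0.5661 0.1001 0.2493] [179.85  -0.29  59.2 ] [-0.  -0.4  0.2] 0.0132 [10.   8.3 14.5 95.9  0.1 40.8]
[0.567, 0.1, 0.22, 59.0] [0.01  0.029 1.173] 0.033
[397.8 281.2]
[387.6 303.6]
```

View pics/s5.png

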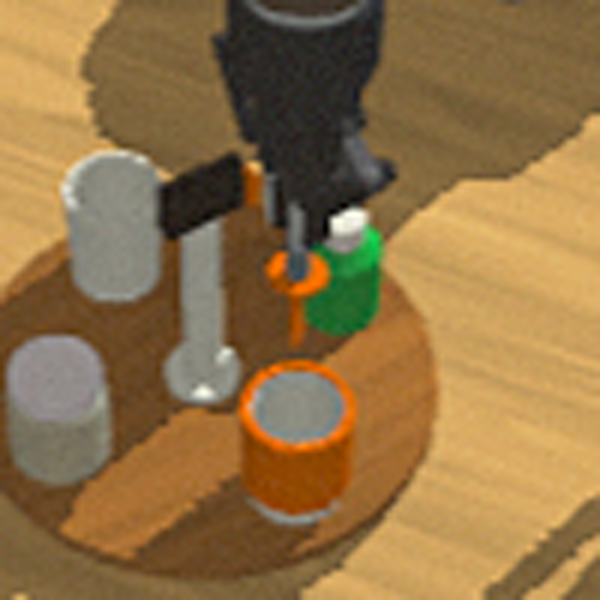

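View pics/w5.png

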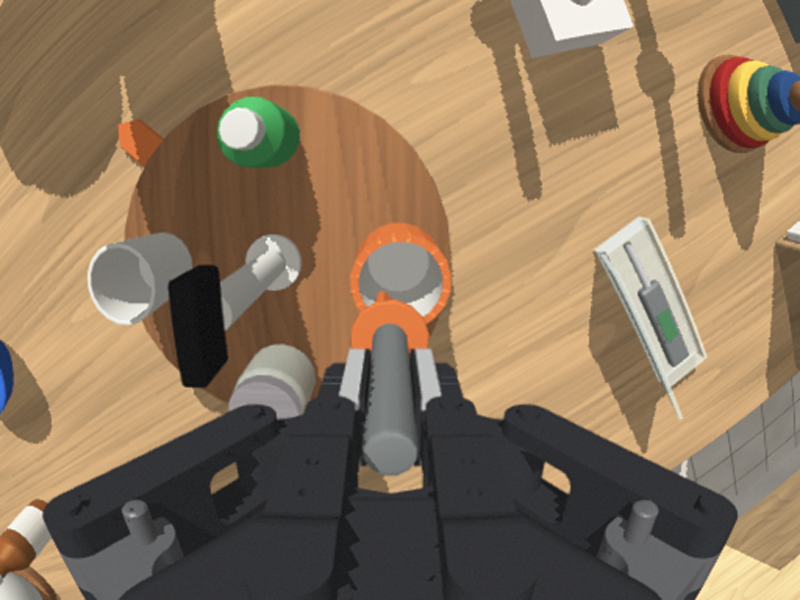

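```bash
python3 -c "
from h import *
c=load('w5');print(wz(c,402*.64,274*.64,.101),wz(c,382*.64,295*.64,.152), c['pos'])
crop(c,200,300,120,220,6,'pics/w5c.png')
for X in((.5205,.022,.027),):print(np.array(wproj(c,X))/.64)
# tip in scene crop s5 (297,343)
s=load('s5')
print(ray(s,230+297.5/6-.5,150+341/6-.5,.152), ray(s,230+298/6-.5,150+408/6-.5,.101))
"
```

```text
[0.56739867 0.11002846 0.101     ] [0.56096444 0.10002825 0.152     ] [0.56605398 0.10031548 0.25024278]
[272.54509657 259.95828388]
[0.56761909 0.10227828 0.152     ] [0.57221393 0.10593593 0.101     ]
```

View pics/w5c.png

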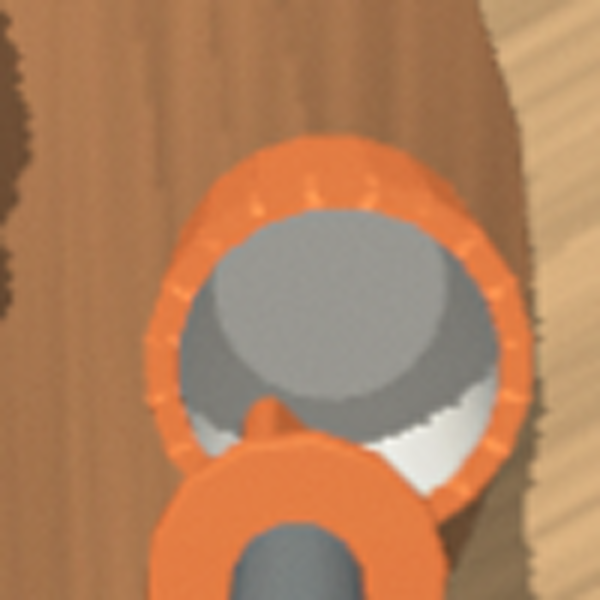

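Rim mouth centre in w5 is about (400,281), predicted (398,281), so the cup position is confirmed. The tool axis is about 6 mm inward, as planned, so that the spatula leans outward. Lowering with a stop midway.

arm_command(
  increments=[
    [[0.05, 0, 0.8], 0],
    [[0.05, 0, 1.6], 0],
    [[0.05, 0, 2.4], 0],
    [[0.05, 0, 3.0], 0],
    [[0.05, 0, 3.2], 0],
  ],
)

```text
time: 10.55
ee_pos: [0.5663, 0.1019, 0.1694]
tcp_rot: [179.8, -0.3, 59.3]
wrist_force: [-1.0, -0.3, 0.6]
opening: 0.013
```

```bash
python3 plan.py  0.567 0.101 0.13 59; python3 -c "
from h import *
from workcell import camera
c=camera('scene');crop(c,230,330,150,250,6,'pics/s6.png')
c=wshot('w6');crop(c,180,320,110,240,5,'pics/w6c.png')"
```

```text
10.55 [0.5663 0.1019 0.1694] [179.82  -0.31  59.27] [-1.  -0.3  0.6] 0.013 [10.1  7.2  4.5 86.9  0.1 40.9]
[0.567, 0.101, 0.13, 59.0] [-0.026  0.037  1.577] 0.045
```

View pics/s6.png

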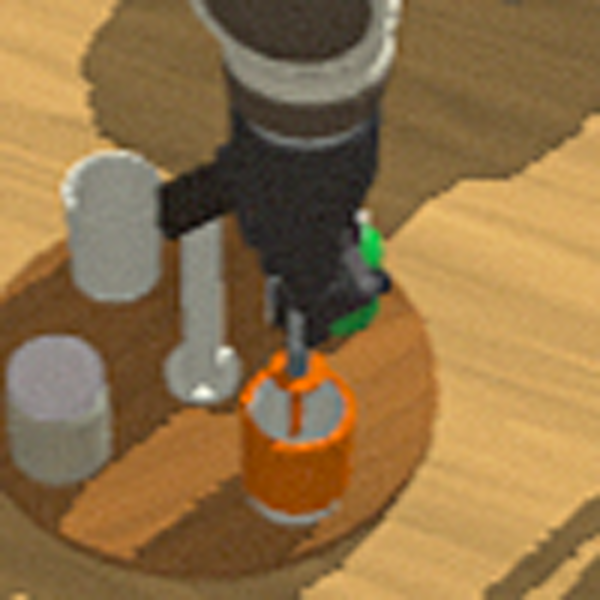

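View pics/w6c.png

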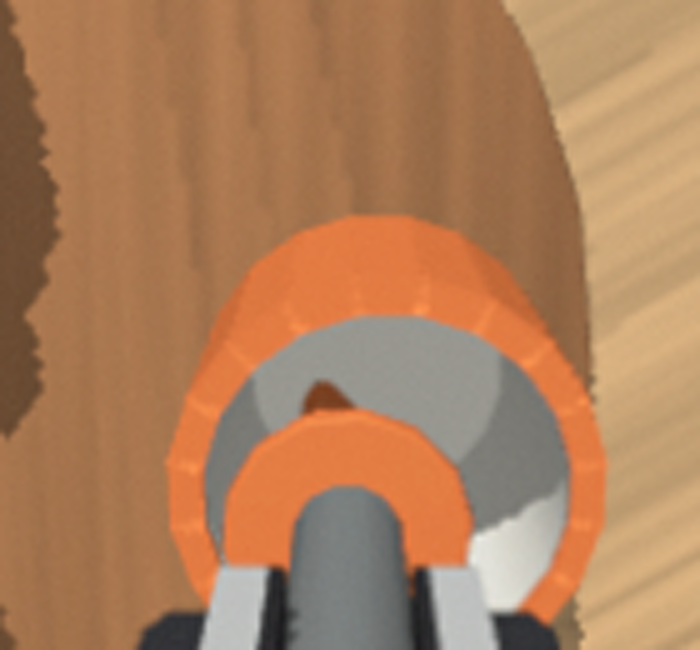

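The tip is inside the cup and the collar clears the rim. Descending the rest, 2 mm more outward.

arm_command(
  increments=[
    [[0.06, 0.03, 0.4], 0],
    [[0.06, 0.03, 0.8], 0],
    [[0.06, 0.03, 1.2], 0],
    [[0.06, 0.03, 1.5], 0],
    [[0.06, 0.03, 1.57], 0],
  ],
)

```text
time: 11.15
ee_pos: [0.5679, 0.1028, 0.1298]
tcp_rot: [179.9, -0.3, 59.3]
wrist_force: [-1.3, 0.2, 0.8]
opening: 0.0132
```

arm_command(
  increments=[
    [[0, 0, 0], 0],
    [[0, 0, 0], 0],
  ],
)

```text
time: 11.35
ee_pos: [0.568, 0.1028, 0.13]
tcp_rot: [179.9, -0.3, 59.3]
wrist_force: [0.5, 0.3, -0.8]
opening: 0.0128
```

```bash
python3 plan.py  0.567 0.101 0.13 59; python3 -c "
from h import *
from workcell import camera
c=camera('scene');crop(c,230,330,150,250,6,'pics/s7.png')
c=wshot('w7');crop(c,150,350,110,300,4,'pics/w7c.png')"
```

```text
11.35 [0.568  0.1028 0.13  ] [179.85  -0.28  59.25] [ 0.5  0.3 -0.8] 0.0128 [10.2  7.6  0.5 82.6  0.1 40.9]
[0.567, 0.101, 0.13, 59.0] [-0.081  0.002 -0.002] 0.042
```

View pics/s7.png

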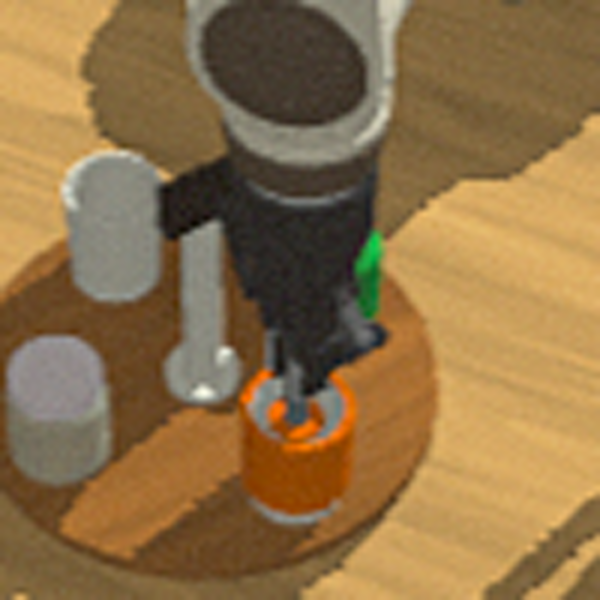

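View pics/w7c.png

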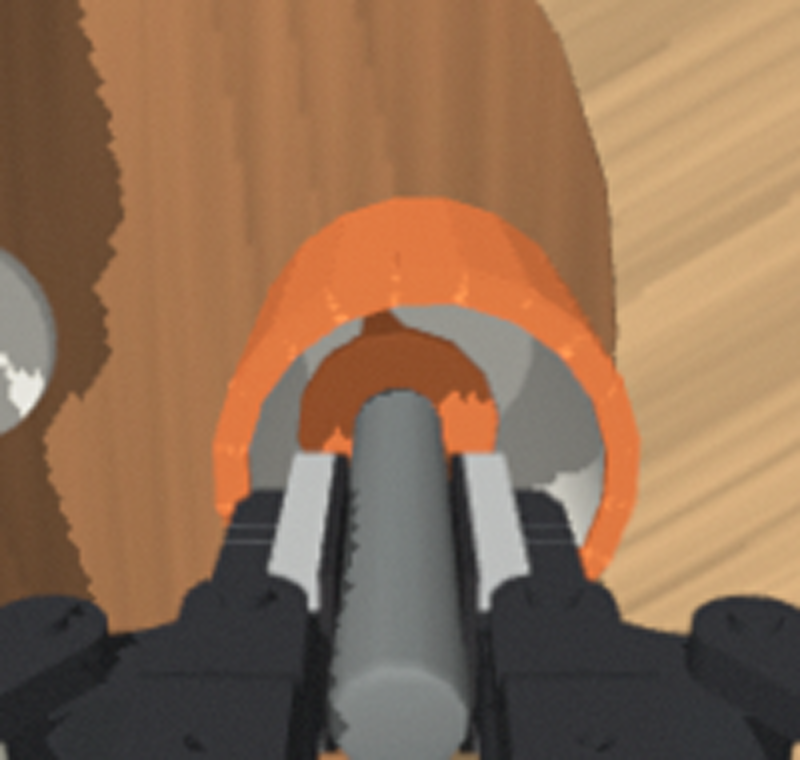

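arm_command(
  increments=[
    [[0, 0, 0.06], 0],
    [[0, 0, 0.06], 0],
  ],
)

```text
time: 11.65
ee_pos: [0.5682, 0.1028, 0.1288]
tcp_rot: [179.8, -0.3, 59.3]
wrist_force: [0.1, 0.0, 0.3]
opening: 0.0128
```

arm_command(
  increments=[
    [[0, 0, 0], 0],
    [[0, 0, 0], 0],
    [[0, 0, 0], 0],
    [[0, 0, 0], 0],
    [[0, 0, 0], 0],
  ],
  claw=0.2,
)

```text
time: 12.15
ee_pos: [0.5682, 0.1029, 0.1288]
tcp_rot: [179.8, -0.3, 59.3]
wrist_force: [-0.5, -0.0, 0.0]
opening: 0.0341
```

```bash
python3 plan.py  0.567 0.101 0.26 59; python3 -c "
from h import *
c=wshot('w8')"
```

```text
12.15 [0.5682 0.1029 0.1288] [179.82  -0.32  59.26] [-0.5 -0.   0. ] 0.0341 [10.2  7.6  0.4 82.4  0.1 40.9]
[0.567, 0.101, 0.26, 59.0] [-0.06   0.012 -5.246] 0.043
```

View pics/w8.png

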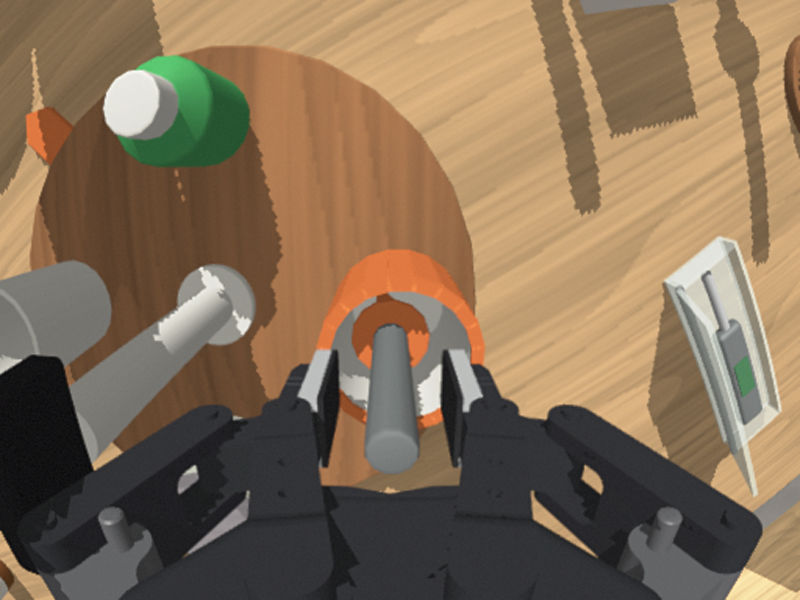

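Released; the spatula stands in the cup, its top at (392,452), clear of both fingers. Lifting straight up.

arm_command(
  increments=[
    [[0, 0, -0.4], 0],
    [[0, 0, -1.2], 0],
    [[0, 0, -2.2], 0],
    [[0, 0, -3.4], 0],
    [[0, 0, -4.6], 0],
  ],
)

```text
time: 12.7
ee_pos: [0.5674, 0.1024, 0.2457]
tcp_rot: [179.8, -0.3, 59.3]
wrist_force: [1.5, 0.2, 0.6]
opening: 0.0339
```

arm_command(
  increments=[
    [[0, 0, -0.5], 0],
    [[0, 0, -0.8], 0],
    [[0, 0, -0.8], 0],
  ],
)

```text
time: 13.0
ee_pos: [0.5675, 0.1024, 0.2668]
tcp_rot: [179.7, -0.4, 59.3]
wrist_force: [0.2, 0.4, -0.5]
opening: 0.0338
```

```bash
python3 plan.py  0.5205 0.022 0.27 59.3; python3 -c "
from h import *
from workcell import camera
c=camera('scene');crop(c,230,330,150,250,6,'pics/s8.png')
c=wshot('w9')"
```

```text
13.0 [0.5675 0.1024 0.2668] [179.73  -0.39  59.26] [ 0.2  0.4 -0.5] 0.0338 [10.2  8.9 17.2 97.8  0.1 40.9]
[0.5205, 0.022, 0.27, 59.3] [-3.726  0.028 -0.152] -0.007
```

View pics/s8.png

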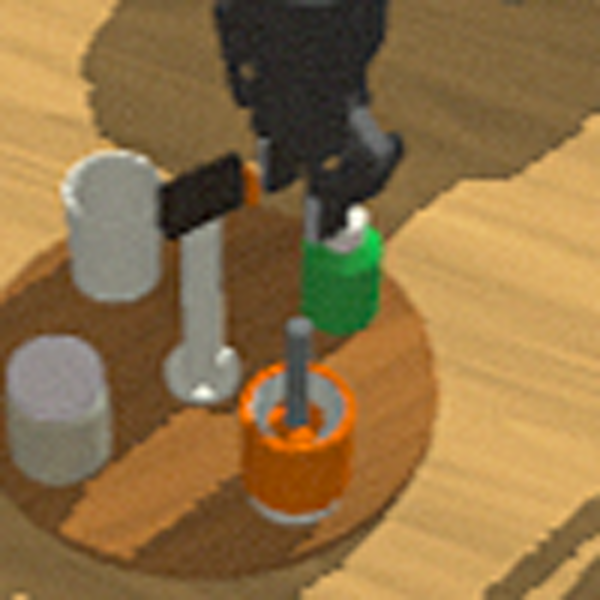

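View pics/w9.png

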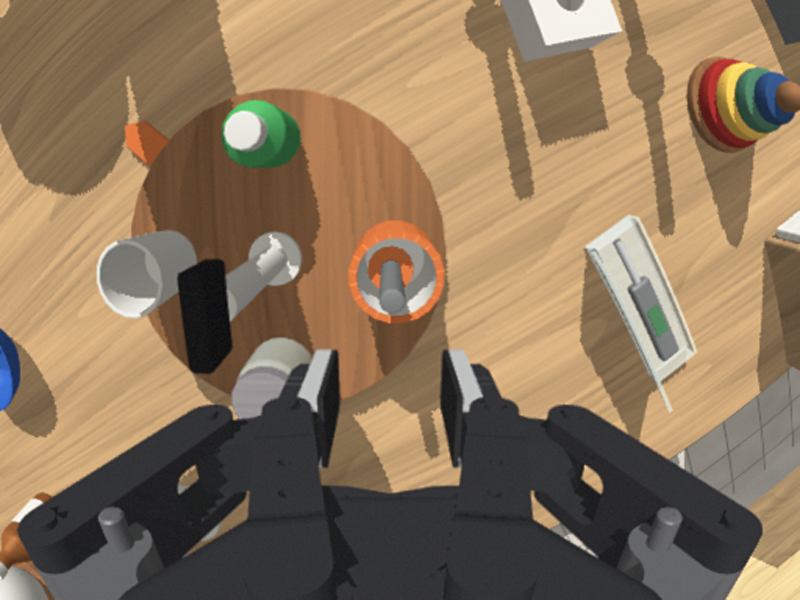

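The spatula stands upright in the cup, its top at wrist px (392,298). Now above the handle.

arm_command(
  increments=[
    [[-0.9, 0, -0.1], 0],
    [[-1.9, 0, -0.2], 0],
    [[-2.8, 0, -0.2], 0],
    [[-3.5, 0, -0.2], 0],
    [[-3.75, 0.0, -0.2], 0],
  ],
)

```text
time: 13.6
ee_pos: [0.5183, 0.0206, 0.269]
tcp_rot: [179.9, -0.3, 59.2]
wrist_force: [0.4, 0.1, -0.0]
opening: 0.0339
```

arm_command(
  increments=[
    [[0, 0, 0], 0],
    [[0, 0, 0], 0],
  ],
  claw=-0.1,
)

```text
time: 13.8
ee_pos: [0.5185, 0.0209, 0.2687]
tcp_rot: [179.9, -0.3, 59.2]
wrist_force: [0.4, 1.3, 0.1]
opening: 0.047
```

```bash
python3 plan.py  0.5205 0.022 0.179 59.3; python3 -c "
from h import *
c=wshot('w10')
crop(c,180,330,100,290,3.2,'pics/w10c.png')
P=lambda X:print(np.round(np.array(wproj(c,X))/.64,1))
P((.5205,.022,.201));P((.5205,.022,.027))"
```

```text
13.8 [0.5185 0.0209 0.2687] [179.9   -0.26  59.18] [0.4 1.3 0.1] 0.047 [ 2.2  1.1  9.  97.7  0.2 33. ]
[0.5205, 0.022, 0.179, 59.3] [0.063 0.04  3.587] -0.02
[392.4 324.6]
[390.  255.8]
```

View pics/w10.png

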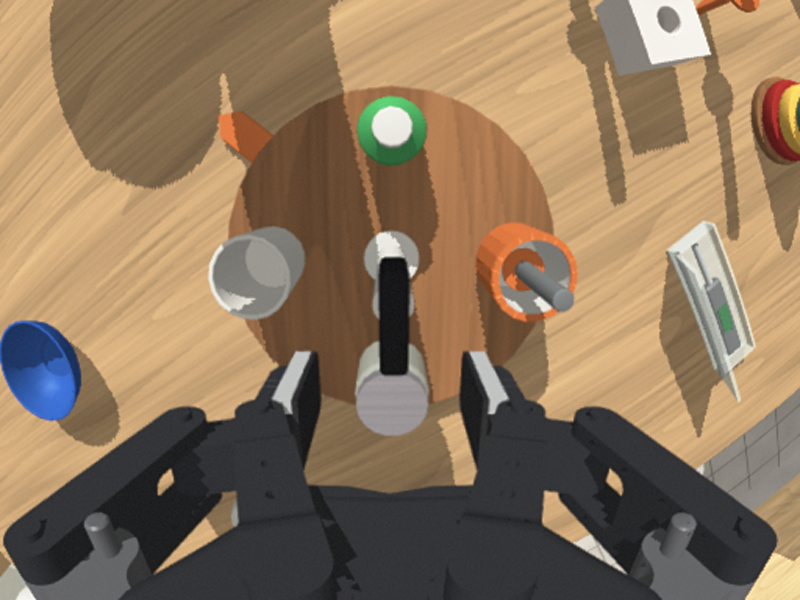

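The bar is centred at (394,317) and aligned with the jaws. Descending and gripping.

arm_command(
  increments=[
    [[0.06, 0.02, 0.9], 0],
    [[0.06, 0.02, 1.8], 0],
    [[0.06, 0.02, 2.7], 0],
    [[0.06, 0.02, 3.3], 0],
    [[0.06, 0.02, 3.6], 0],
  ],
)

```text
time: 14.35
ee_pos: [0.5199, 0.023, 0.1769]
tcp_rot: [-180.0, -0.2, 59.3]
wrist_force: [0.6, 0.7, 0.5]
opening: 0.0468
```

arm_command(
  increments=[
    [[0, 0, 0], 0],
    [[0, 0, 0], 0],
  ],
)

```text
time: 14.55
ee_pos: [0.5201, 0.0233, 0.1772]
tcp_rot: [-180.0, -0.2, 59.3]
wrist_force: [-0.8, 0.1, 1.0]
opening: 0.0472
```

```bash
python3 plan.py  0.5205 0.022 0.179 59.3; python3 -c "
from h import *
c=wshot('w11')"
```

```text
14.55 [0.5201 0.0233 0.1772] [-180.     -0.2    59.28] [-0.8  0.1  1. ] 0.0472 [ 2.5  0.  -2.3 87.6  0.2 33.2]
[0.5205, 0.022, 0.179, 59.3] [-0.038  0.04  -0.071] -0.003
```

View pics/w11.png

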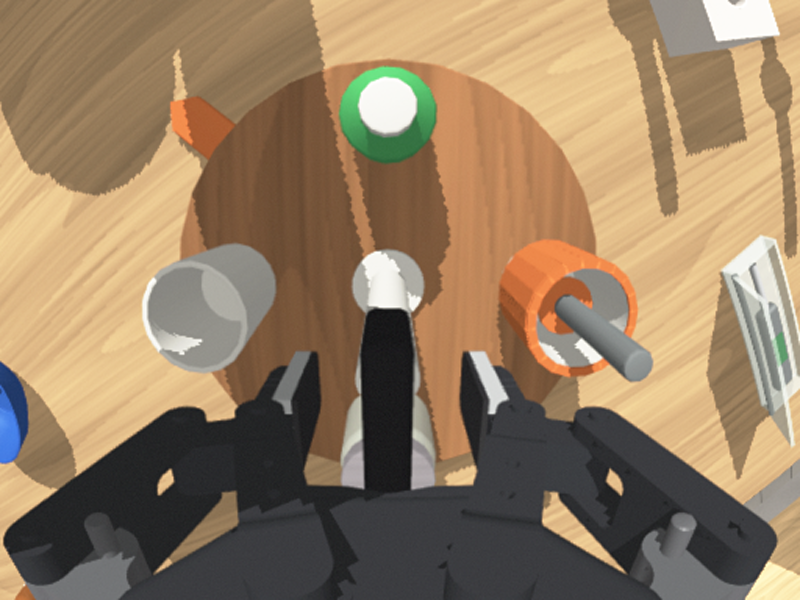

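arm_command(
  increments=[
    [[0, 0.04, 0], 0],
    [[0, 0.04, 0], 0],
    [[0, 0.04, 0], 0],
    [[0, 0.04, 0], 0],
    [[0, 0.04, 0], 0],
  ],
  claw=1,
  force=30,
)

```text
time: 15.1
ee_pos: [0.521, 0.0219, 0.1784]
tcp_rot: [179.9, -0.2, 59.2]
wrist_force: [-2.7, -4.7, 3.1]
opening: 0.0136
```

```bash
python3 plan.py  0.5205 0.022 0.178 59.3; python3 -c "
from h import *
c=wshot('w12')
from workcell import get_obs
print(get_obs()['torque'])"
```

```text
15.1 [0.521  0.0219 0.1784] [ 1.799e+02 -1.600e-01  5.923e+01] [-2.7 -4.7  3.1] 0.0136 [ 2.4  0.1 -2.1 87.7  0.1 33.1]
[0.5205, 0.022, 0.178, 59.3] [-0.008 -0.021  0.016] -0.011
[-0.97750311  0.5486415  -0.03350481]
```

View pics/w12.png

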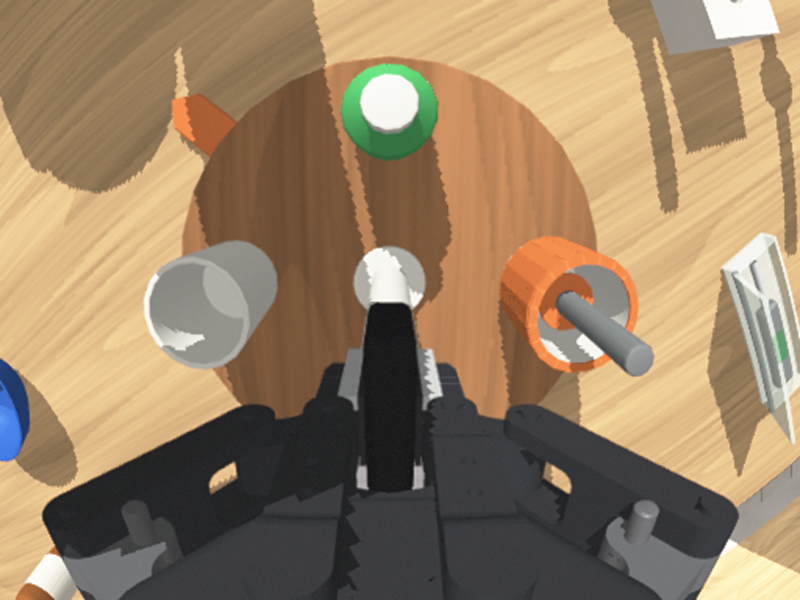

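Gripped, opening 13.6 mm and a small side force. The spatula is still in the cup. Turning anticlockwise from above means negative roll.

arm_command(
  increments=[
    [[0, 0, 0], -0.2],
    [[0, 0, 0], -0.6],
    [[0, 0, 0], -1.2],
    [[0, 0, 0], -1.9],
    [[0, 0, 0], -2.7],
  ],
)

```text
time: 15.65
ee_pos: [0.521, 0.0217, 0.1784]
tcp_rot: [179.9, -0.1, 75.6]
wrist_force: [-1.4, -2.2, -0.6]
opening: 0.0135
```

```bash
python3 plan.py  0.5205 0.0215 0.178 199.8; python3 -c "
from h import *
c=wshot('w13')"
```

```text
15.65 [0.521  0.0217 0.1784] [ 1.7986e+02 -1.1000e-01  7.5650e+01] [-1.4 -2.2 -0.6] 0.0135 [ 2.4  0.1 -2.1 87.7  0.1 16.7]
[0.5205, 0.0215, 0.178, 199.8] [-0.014 -0.016  0.017] -20.692
```

View pics/w13.png

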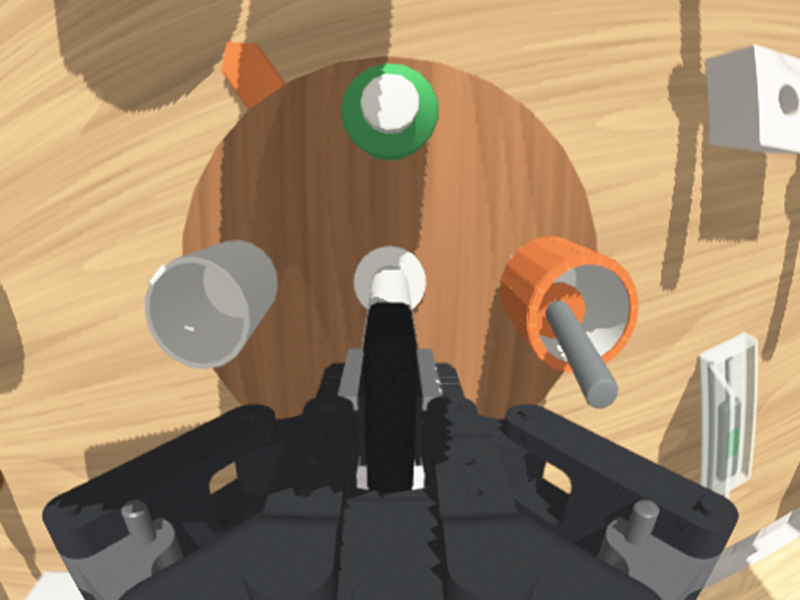

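The tray follows 1:1 and the spatula leans slightly, still in its cup. Continuing.

arm_command(
  increments=[
    [[0, 0, 0], -0.8],
    [[0, 0, 0], -1.7],
    [[0, 0, 0], -2.6],
    [[0, 0, 0], -3.5],
    [[0, 0, 0], -4.4],
  ],
)

```text
time: 16.2
ee_pos: [0.521, 0.0215, 0.1785]
tcp_rot: [179.8, -0.0, 102.5]
wrist_force: [-1.1, -2.3, -0.1]
opening: 0.0135
```

arm_command(
  increments=[
    [[0, 0, 0], -0.9],
    [[0, 0, 0], -1.8],
    [[0, 0, 0], -2.7],
    [[0, 0, 0], -3.6],
    [[0, 0, 0], -4.5],
  ],
)

```text
time: 16.7
ee_pos: [0.521, 0.0213, 0.1785]
tcp_rot: [179.9, 0.1, 129.6]
wrist_force: [0.1, -3.2, -1.7]
opening: 0.0134
```

```bash
python3 plan.py  0.5205 0.0215 0.178 199.8; python3 -c "
from h import *
c=wshot('w14')"
```

```text
16.7 [0.521  0.0213 0.1785] [1.7986e+02 7.0000e-02 1.2965e+02] [ 0.1 -3.2 -1.7] 0.0134 [  2.3   0.1  -2.1  87.7   0.  -37.3]
[0.5205, 0.0215, 0.178, 199.8] [ 0.018 -0.012  0.018] -11.692
```

View pics/w14.png

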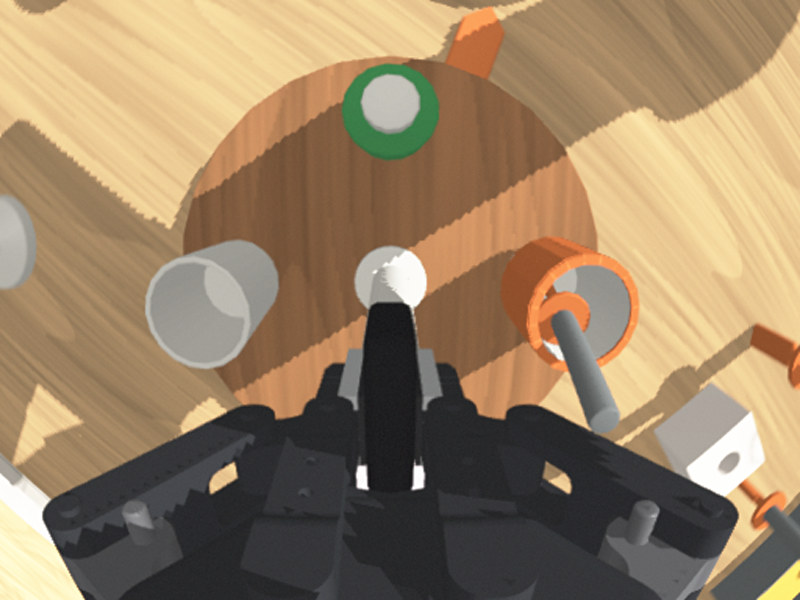

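arm_command(
  increments=[
    [[0, 0, 0], -0.9],
    [[0, 0, 0], -1.8],
    [[0, 0, 0], -2.7],
    [[0, 0, 0], -3.5],
    [[0, 0, 0], -4.3],
  ],
)

```text
time: 17.25
ee_pos: [0.5212, 0.0212, 0.1785]
tcp_rot: [179.9, 0.1, 155.8]
wrist_force: [1.2, -1.6, -0.8]
opening: 0.0135
```

arm_command(
  increments=[
    [[0, 0, 0], -0.8],
    [[0, 0, 0], -1.6],
    [[0, 0, 0], -2.4],
    [[0, 0, 0], -3.1],
    [[0, 0, 0], -3.7],
  ],
)

```text
time: 17.75
ee_pos: [0.5213, 0.0212, 0.1784]
tcp_rot: [180.0, 0.2, 178.0]
wrist_force: [2.2, -1.6, -0.6]
opening: 0.0133
```

arm_command(
  increments=[
    [[0, 0, 0], -0.6],
    [[0, 0, 0], -1.1],
    [[0, 0, 0], -1.5],
    [[0, 0, 0], -1.8],
    [[0, 0, 0], -2.0],
  ],
)

```text
time: 18.25
ee_pos: [0.5214, 0.0212, 0.1785]
tcp_rot: [-180.0, 0.2, -170.1]
wrist_force: [1.0, -0.9, -1.9]
opening: 0.0137
```

```bash
python3 plan.py  0.5205 0.0215 0.178 199.8; python3 -c "
from h import *
from workcell import camera
c=wshot('w15')
for n in ('top','scene'):
    c=camera(n);pickle.dump(c,open(f'pics/{n}15.pkl','wb'))
crop(load('top15'),210,310,160,260,6,'pics/t15.png')
crop(load('scene15'),200,330,120,250,5,'pics/s15.png')
"
```

```text
18.25 [0.5214 0.0212 0.1785] [-180.      0.19 -170.07] [ 1.  -0.9 -1.9] 0.0137 [  2.3   0.1  -2.   87.7   0.  -97.6]
[0.5205, 0.0215, 0.178, 199.8] [0.035 0.02  0.018] -61.645
```

View pics/w15.png

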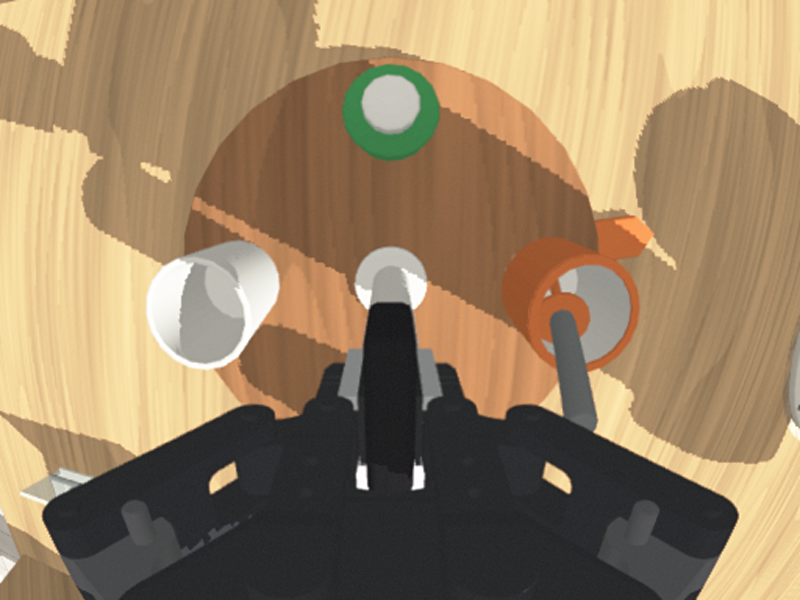

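View pics/t15.png

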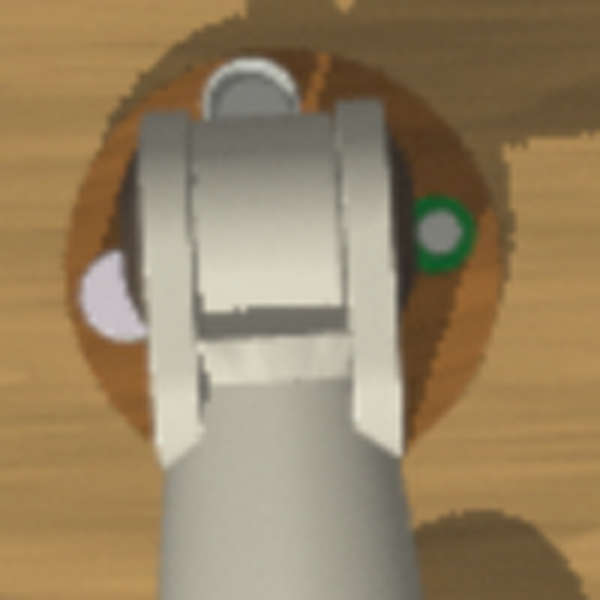

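View pics/s15.png

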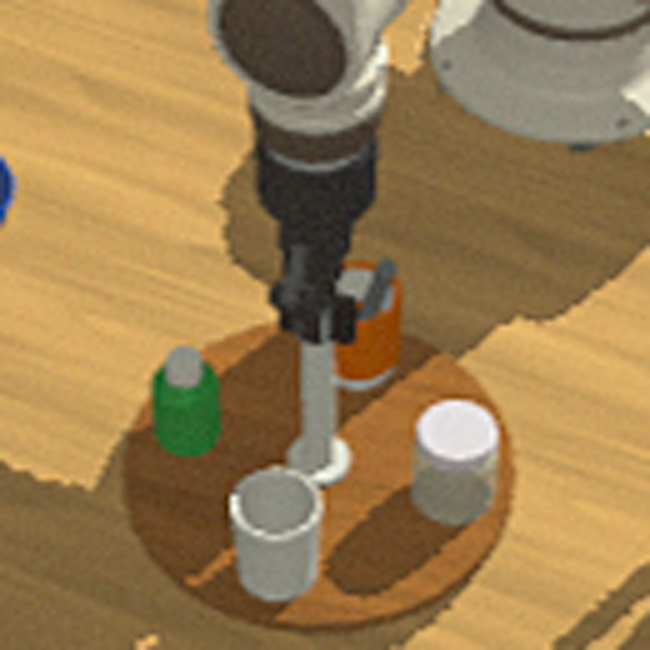

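Tab end at wrist (652,236), cup to the right of it. I'll measure the remaining angle from enlarged crops.

```bash
python3 -c "
from h import *
crop(load('w15'),320,440,120,250,6,'pics/w15c.png')
crop(load('w13'),120,220,10,90,7,'pics/w13c.png')
crop(load('w14'),270,340,0,60,9,'pics/w14c.png')
"
```

```text
(no output)
```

View pics/w15c.png

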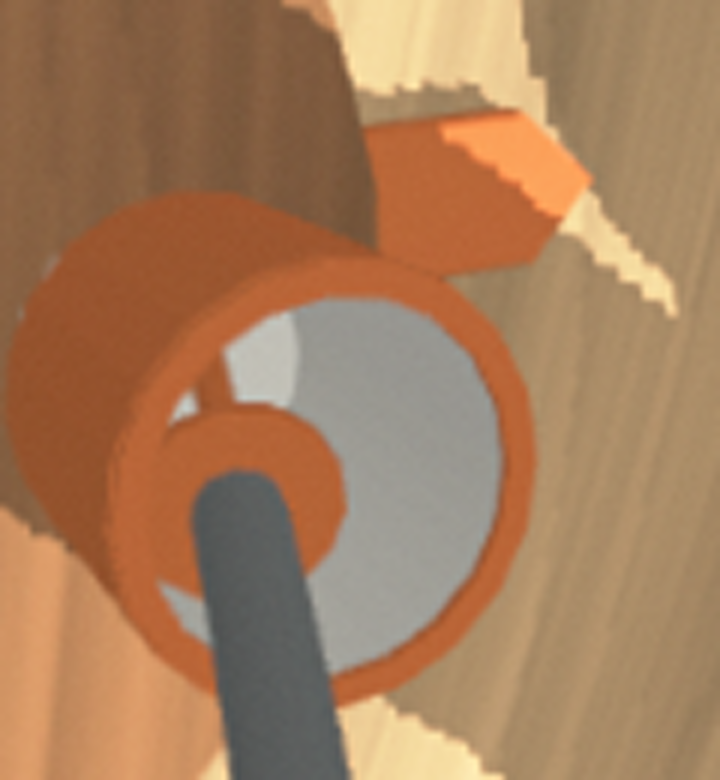

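View pics/w13c.png

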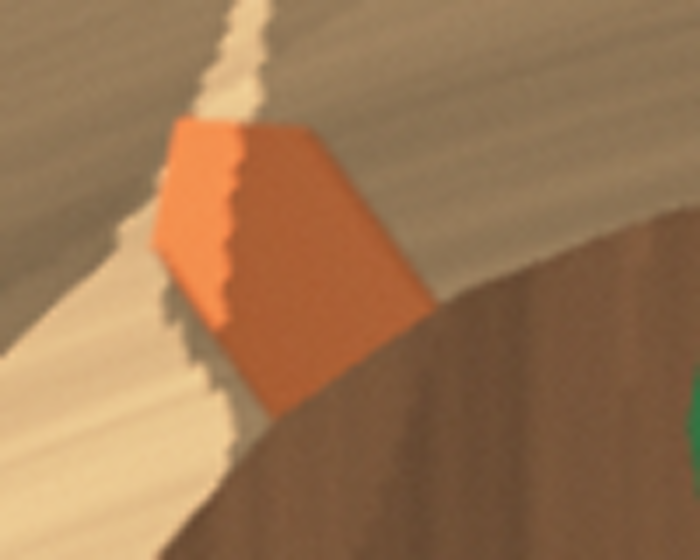

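View pics/w14c.png

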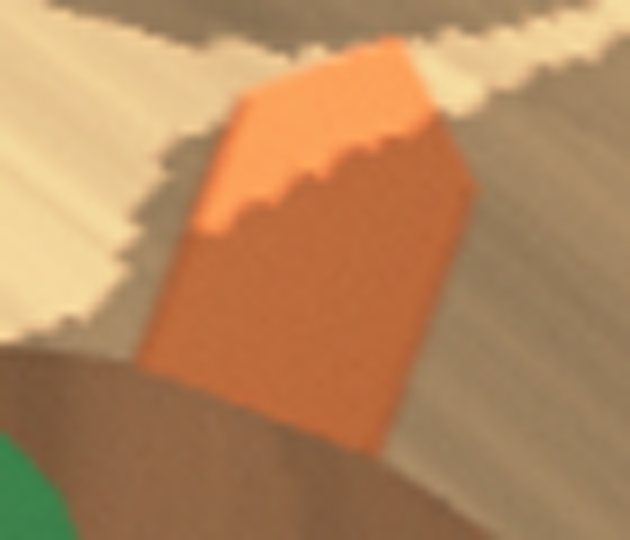

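```bash
cat > ang.py <<'E'
from h import *
def g(n,u0,v0,s,pts,z):
    c=load(n);return [wz(c,u0+(x+.5)/s-.5,v0+(y+.5)/s-.5,z)[:2] for x,y in pts]
ax=np.array([.521,.0215])
A=lambda p:np.degrees(np.arctan2(*(p-ax)[::-1]))
for z in(.008,.012,.016):
    for a in[("w15",320,120,6,[(591,180),(520,108),(540,258)]),("w14",270,0,9,[(402,38),(243,97),(475,187)]),("w13",120,10,7,[(178,120),(312,130),(153,245)])]:
        P=g(*a,z);m=(P[1]+P[2])/2
        print(z,a[0],"apex",P[0].round(4),A(P[0]).round(2),np.linalg.norm(P[0]-ax).round(4),"mid",A(m).round(2), np.linalg.norm(P[1]-P[2]).round(4),"edge midline")
# cup rim centre in w15: ellipse fit to outer rim & mouth
m=np.array(g("w15",320,120,6,[(335,297),(500,450),(335,672),(445,330),(480,560)],.101))
q=np.linalg.lstsq(np.c_[2*m,np.ones(len(m))],(m**2).sum(1),rcond=None)[0];print("mouth",q[:2],np.sqrt(q[2]+q[:2]@q[:2]),A(q[:2]),np.linalg.norm(q[:2]-ax))
m=np.array(g("w15",320,120,6,[(535,460),(500,345),(440,280),(515,580),(430,670),(340,705),(345,257),(107,510),(127,420),(215,690)],.101))
q=np.linalg.lstsq(np.c_[2*m,np.ones(len(m))],(m**2).sum(1),rcond=None)[0];print("outer",q[:2],np.sqrt(q[2]+q[:2]@q[:2]),A(q[:2]),np.linalg.norm(q[:2]-ax))
E
python3 ang.py
```

```text
0.008 w15 apex [ 0.3382 -0.0429] -160.59 0.1938 mid -160.29 0.0291 edge midline
0.008 w14 apex [ 0.3384 -0.0433] -160.46 0.1938 mid -160.37 0.0283 edge midline
0.008 w13 apex [ 0.3389 -0.0435] -160.35 0.1934 mid -160.59 0.0293 edge midline
0.012 w15 apex [ 0.3408 -0.0429] -160.33 0.1913 mid -160.01 0.0287 edge midline
0.012 w14 apex [ 0.3401 -0.043 ] -160.37 0.192 mid -160.27 0.028 edge midline
0.012 w13 apex [ 0.3404 -0.0424] -160.5 0.1915 mid -160.75 0.0289 edge midline
0.016 w15 apex [ 0.3434 -0.0429] -160.06 0.1889 mid -159.72 0.0283 edge midline
0.016 w14 apex [ 0.3419 -0.0427] -160.28 0.1903 mid -160.18 0.0276 edge midline
0.016 w13 apex [ 0.342  -0.0413] -160.65 0.1897 mid -160.92 0.0285 edge midline
mouth [0.42505375 0.00476008] 0.02592457778959532 -170.1031159382824 0.09739562868037878
outer [0.42458458 0.00502008] 0.031230446963593075 -170.30038763008784 0.0978137028361882
```

The tab is at -160.4° (three views, ±0.2) and the cup at -170.2° (tool yaw -170.1°). So 9.8° remain, which is -1.63 units.

arm_command(
  increments=[
    [[0, 0, 0], -0.4],
    [[0, 0, 0], -0.8],
    [[0, 0, 0], -1.2],
    [[0, 0, 0], -1.5],
    [[0, 0, 0], -1.63],
  ],
)

```text
time: 18.9
ee_pos: [0.5215, 0.0212, 0.1785]
tcp_rot: [-180.0, 0.2, -160.3]
wrist_force: [1.2, -1.4, -0.9]
opening: 0.0133
```

arm_command(
  increments=[
    [[0, 0, 0], 0],
    [[0, 0, 0], 0],
    [[0, 0, 0], 0],
  ],
)

```text
time: 19.2
ee_pos: [0.5215, 0.0212, 0.1784]
tcp_rot: [-180.0, 0.2, -160.4]
wrist_force: [1.2, -1.0, -1.2]
opening: 0.0134
```

```bash
python3 plan.py  0.5205 0.0215 0.178 -160.4; python3 -c "
from h import *
c=wshot('w16');crop(c,300,440,120,250,5,'pics/w16c.png')
from workcell import camera
c=camera('scene');cv2.imwrite('pics/s16.png',cv2.resize(c['frame'][:,:,::-1],(800,600)))
"
```

```text
19.2 [0.5215 0.0212 0.1784] [-179.96    0.19 -160.37] [ 1.2 -1.  -1.2] 0.0134 [ 2.300e+00  1.000e-01 -2.000e+00  8.770e+01  0.000e+00 -1.073e+02]
[0.5205, 0.0215, 0.178, -160.4] [0.034 0.026 0.018] 0.005
```

View pics/w16c.png

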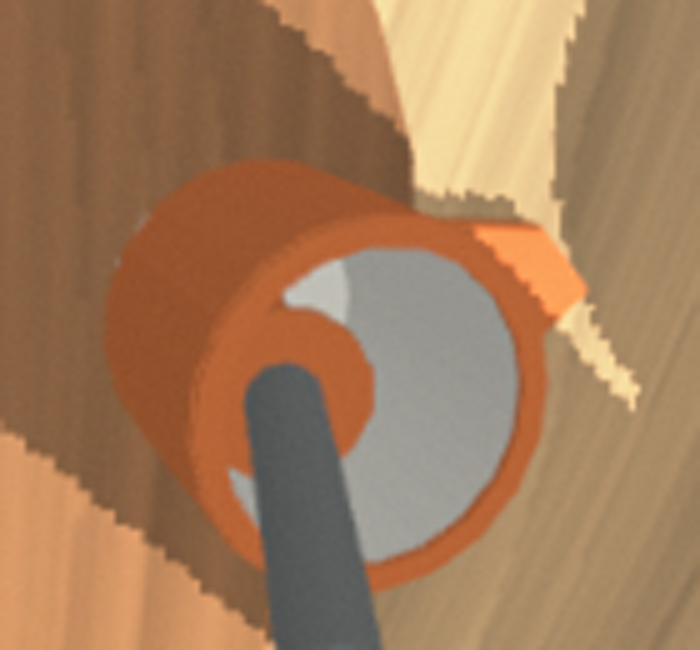

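View pics/s16.png

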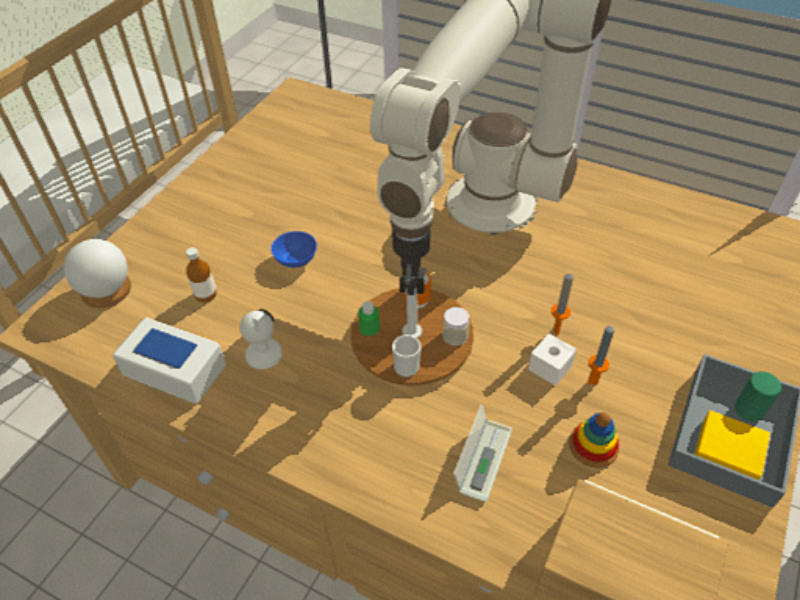

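```bash
cat >> ang.py <<'E'
print("---")
m=np.array(g("w16",300,120,5,[(548,395),(520,290),(400,213),(385,592),(190,425),(470,545),(215,335)],.101))
q=np.linalg.lstsq(np.c_[2*m,np.ones(len(m))],(m**2).sum(1),rcond=None)[0];print("outer",q[:2],np.sqrt(q[2]+q[:2]@q[:2]),A(q[:2]))
P=g("w16",300,120,5,[(587,290)],.009);print(A(P[0]))
E
python3 ang.py | sed -n '/---/,$p'; python3 -c "
import sys;sys.path.insert(0,'.')
from workcell import get_obs
o=get_obs();print(o['time'],o['wrist_force'],o['qd'].round(2),o['opening'])"
```

```text
---
outer [ 0.42902526 -0.01093627] 0.031252416530842306 -160.57403534793178
-160.488565405054
19.3 [ 2.17394165 -0.50764553 -0.93233332] [-0.05 -0.01 -0.05 -0.08 -0.04 -0.11] 0.013380825912446648
```

View pics/w16.png

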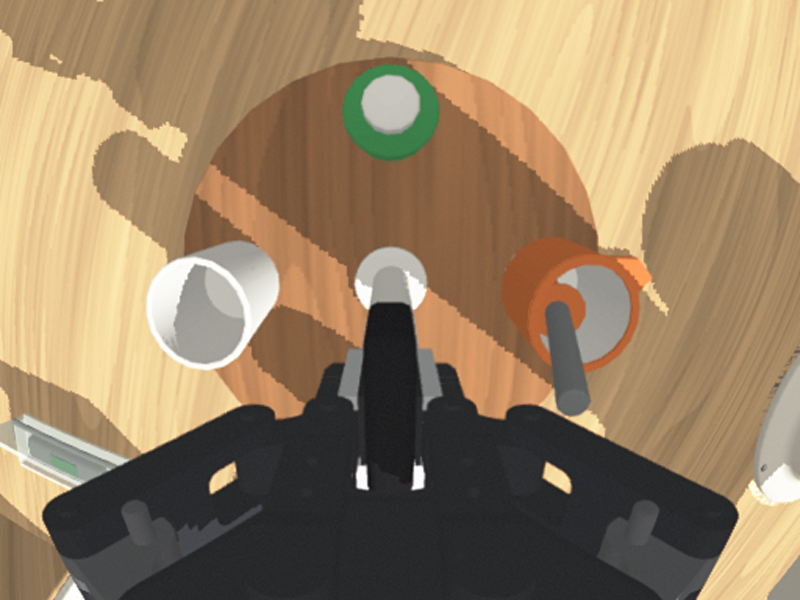

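The cup is at -160.6° and the tab at -160.5°. The spatula is in the cup, clear of the gripper, with its top at (572,402), and the arm is still. Handing in.

```bash
python3 -c "
from workcell import job_done
print(job_done())"
```

```text
the job is handed in; nothing more can be done
None
```

The job is done and handed in at about 19 s, with the gripper still holding the black handle. I took the small spatula from the stand, leaving the two larger lookalikes where they were. I dipped its tip to about 15 mm above the dresser in the blue bowl, lifted it out, and set it tip first in the orange-banded cup. I then turned the carousel about 140° anticlockwise.

- **Alignment:** the last checks put the cup at -160.6° and the tab at -160.5°, so they are in line within measuring error of about 0.3°.
- **Carousel:** the arm was at rest, with about 2–3 N on the wrist.
- **Spatula:** it leans slightly in its cup, clear of the gripper.
- **Bowl and other things:** in the last scene picture they looked unmoved; I did not measure them.

None of the final checks failed or disagreed.

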